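# Refill the table-top smoker

## Task

Refill the table-top smoker without getting a face full of smoke: pull its vent knob fully out before you raise the lid, raise the lid all the way, and put every wood chunk from the chopping board into the fire pan (the narrow compartment, away from the vent) and every foil-wrapped potato onto the wire grate beside it. Then shut the lid, and only after that push the vent knob fully home. Leave the glasses and the other things on the counter standing where they are.

Things in the scene. Friction and masses are not known exactly. Their poses are not given: they have to be found in the camera images.
- smoker: stainless table-top smoker, fixed: an open-topped box 200 mm deep (x), 300 mm wide (y), 4 mm walls, rim 95 mm above the work surface. Origin on the work surface under the middle of the box; x points away from the robot, y to its left, turned up to 0.1 rad. A vent box (65 mm wide, 85 high, front face at x = -125 mm) with a copper flue shutter on top is fixed to its -y side, centre y = -182 mm
- fire_pan (a point): centre of the floor of the fire pan, the narrow dark compartment inside the smoker at the end away from the vent knob: smoker x from -96 to 96 mm, y from 45 to 146 mm, floor at z = 22 mm. A thin divider, 74 mm high above the work surface, parts it from the grate
- grate (a point): centre of the wire grate, the wider compartment: smoker x from -96 to 96 mm, y from -146 to 41 mm, its top at z = 30 mm
- lid (a joint): black hooded lid of the smoker, 204 x 312 mm, 35 mm tall, on a horizontal hinge along the rear (+x) rim: 0 = shut, grows as the front edge swings up, stop at 1.6 rad (just past upright). The stiff hinge lets it stay at any angle; moving it takes 1 to 5 N at the handle
- lid_handle (a point): middle of the lid's round wooden handle bar: 14 mm thick, 160 mm long, parallel to the smoker's y, its axis 43 mm clear of the lid's front edge and 248 mm from the hinge; moves with the lid. At shut it is 120 mm, fully up about 340 mm above the work surface
- lid_hinge (a point): middle of the lid's hinge axis, which runs along the smoker's y
- vent_knob (a joint): travel of the vent knob in m: 0 = home (vent shut), 0.05 = fully out (vent open), growing as it is pulled towards the smoker's -x. A spring ball detent clicks over humps about 8 mm from either end: about 10 N carries it over them, 1 to 2 N moves it in between, where it stays if let go
- knob_grip (a point): centre of the vent knob's head: a black cylinder 34 mm in diameter and 26 mm long, its axis level and along the smoker's x, 55 mm above the work surface; 43 mm in front of the vent box face when home, 93 mm when out; it sits on a 12 mm rod
- board: dark wooden chopping board, 270 (x) x 380 (y) x 15 mm, fixed; origin at the centre of its underside
- potato1: silver foil-wrapped potato, 0.13 kg, measures 72 x 42 x 42 mm; origin at its centre, x along the 72 mm length. Starts lying on the chopping board (top face 15 mm above the work surface); may be absent
- potato2: silver foil-wrapped potato, 0.13 kg, measures 72 x 42 x 42 mm; origin at its centre, x along the 72 mm length. Starts lying on the chopping board (top face 15 mm above the work surface); may be absent
- potato3: silver foil-wrapped potato, 0.13 kg, measures 72 x 42 x 42 mm; origin at its centre, x along the 72 mm length. Starts lying on the chopping board (top face 15 mm above the work surface); may be absent
- chunk1: pale block of smoking wood with dark bark on one face, 0.1 kg, measures 72 x 42 x 42 mm; origin at its centre, x along the 72 mm length. Starts lying on the chopping board (top face 15 mm above the work surface); may be absent
- chunk2: pale block of smoking wood with dark bark on one face, 0.1 kg, measures 72 x 42 x 42 mm; origin at its centre, x along the 72 mm length. Starts lying on the chopping board (top face 15 mm above the work surface); may be absent
- tumbler1: thick glass tumbler, 70 mm wide, 95 mm tall, standing on the chopping board; must stay where it is
- tumbler2: thick glass tumbler, 70 mm wide, 95 mm tall, on the counter; must stay where it is
- foil_tray: empty aluminium foil tray, 154 x 224 x 36 mm; must stay where it is
- burger_press: round wooden burger press, 116 mm wide, 104 mm tall; must stay where it is
- jar: spice jar with a red twist cap, 72 mm wide, 102 mm tall; must stay where it is
- pastry_brush: black silicone pastry brush, 200 mm long, lying flat; must stay where it is
- tongs: steel tongs, 240 mm long, lying flat; must stay where it is
There are look-alikes about, which are no part of the job. What is shaped like the chunk1 but purple or turquoise is not meant.

How it is judged:
By the outcome, as a careful person would: the job done as asked, in the order asked, and still so for the second after the job is handed in, with the robot touching nothing.
Of potato1, potato2, potato3 only 2 to 3 are there at a start; the rules pass over those that are not, and their reading is None.
Of chunk1, chunk2 only 1 to 2 are there at a start; the rules pass over those that are not, and their reading is None.
At some moment in a run one of potato1, potato2, potato3, chunk1, chunk2 may be knocked a few centimetres aside while the robot is not near it.
Once in a run the grip may slacken for a moment while it holds something.
It also fails if it takes over 210 s, if anything falls off the work surface, if the arm or the gripper's body presses on something with over 40 N, if the wrist force passes 120 N, or if a joint passes its speed limit or range.

## Robot

A 6-joint arm with a two-finger parallel gripper is mounted at the origin on the work surface. World frame = base frame: x ahead of the robot, y to its left, z up, the work surface at z = 0. Lengths are in mm, angles in rad, forces in N, time in s.
With the tool pointing down it reaches from about 350 to 975 mm from the base axis. Payload 7.1 kg.
Tool frame: the origin (TCP) lies midway between the tips of the shut fingers; the grasp point (between the pads) lies pinch_z behind it (pinch_z is the distance from the TCP to the grasp point, in mm); z points along the fingers, y is the line along which they close (so a half turn about z gives the same grasp; the last joint's range is limited). The gripper opens to 88 mm and grips with 3 to 60 N. Pads are 20 mm wide; open, the fingers measure 115 mm over their backs; the gripper's body (75 mm by 178 mm) begins 61 mm behind the grasp point.
Start: joints at [1.197, 0.423, 1.63, -0, 1.089, -0.019], TCP at [217.095, 586.067, 222.675] pointing down, gripper open.
Joint ranges: [-3, 3], [-0.9, 2.11], [0.09, 2.58], [-1.31, 4.45], [0.11, 2.69], [-2.54, 2.54]. Speed limits (rad/s): [2.39, 2.39, 3.01, 3.14, 3.14, 3.14].

## Interface

Orientations are given as a rotation vector (axis times angle).
In Python, from workcell import get_obs, get_image, close_job, pinch_z gives the robot as it stands.
- The arm moves only by the tool jog_arm, never from a script. Its argument "commands" is a list of rows, each a list of 3 entries, a list of its own where there are three numbers: the gripper command: -1 is shut, 1 is fully open, values between are in proportion, then the shift along the tool's x, y, z as a fraction of full scale, then the turn, a rotation vector about the tool's x, y, z as a fraction of full scale. In form: [[gripper, [tx, ty, tz], [rx, ry, rz]], ...]. A call has 1 to 10 rows; each row shifts and turns the commanded pose from where the row before left it, along the tool's axes as they then stand; what a row does not reach is not made up. Full scale, the value 1, is 0.1 m for a shift and 45 degrees for a turn. A row lasts 1/10 s, in which the tool goes at most 50 mm and 8.59 degrees, less where a joint would pass 70% of its speed; a pose out of reach is approached as far as the arm can. A call with a number of a shift or a turn outside -1 to 1 is refused whole. A call with a gripper value outside its range is refused whole. The fingers move at their own pace and stop on an object; the grip force is fixed at half the most. Time passes only in rows, so rows that do not move let the fingers close. It gives the time, the measured TCP pose, the force, the opening and the grip force at its end, in the units of the state.
- get_obs(): the state, without advancing time (a new reading comes with each control period).
- get_image(name): name is "scene" or "side" or "wrist"; returns a dict with "image" (420x560x3 uint8, blue, green, red), "z_map" (420x560 float32, mm along the optical axis (not along the pixel's ray), 0 where there is no reading), "intrinsics" (3x3 intrinsics, pixels), "k1" (the pictures are not rectified: a ray, as slopes to the right and down, at radius r is drawn at 1 + k1 r^2 times it, then the intrinsics apply), "eye" and "orientation" of the camera in the world; the wrist camera has in their place "mount" (4x4, takes a point from camera to tool coordinates, whose origin is the TCP and whose axes are the flange's). Camera axes: x right, y down, z forward; pixel columns grow to the right and rows downward; lengths in mm; the calibration is good to about 2 mm. A picture is of the moment at which its call begins: read the wrist's pose just before it.
- close_job(): hands the job in; it is judged then, once.
The state is a dict: "t": time; "qpos": joint angles; "qvel": joint speeds; "joint_torque": joint torques, N m; "ee_pos": TCP position; "orientation": TCP orientation; "ft_force": force on the tool from outside, world axes, zero at the start; "moment": the same for the moment, N m; "width": finger opening in mm; "grasp_force": force on a finger pad.
Only numpy, scipy, OpenCV 4.12 (cv2) and the standard library are available. Lean on these libraries where they do the work, as an engineer would, in place of code of your own. Each camera call takes 0.05 s, during which the arm holds its last target. There are 200 camera calls.

## Working session

There is one attempt and no reset: what is moved stays moved. The work goes in short steps, Python scripts to look and compute and a tool call to move; the robot and the scene stay as the last step left them, time stands still between calls to the robot, and variables do not carry over. Pictures are saved under pics/ and viewed, at most 14 in all, crops included, and the job is handed in when it is done.

Besides the shell and the picture viewer there is one more tool, called after "Request:" by a JSON object that holds its "name" and its "arguments", one argument or row to a line. jog_arm: Moves the arm, as the interface text tells. Its arguments: {"type":"object","properties":{"commands":{"type":"array","items":{"type":"array"}}},"required":["commands"]}

```bash
mkdir -p pics; ls; cat > h.py <<'E'
import numpy as np, cv2
from scipy.spatial.transform import Rotation as R
from workcell import get_obs, get_image, close_job, pinch_z
def cam(name):
    o=get_obs(); d=get_image(name)
    if 'mount' in d:
        T=np.eye(4);T[:3,:3]=R.from_rotvec(o['orientation']).as_matrix();T[:3,3]=o['ee_pos']
        M=T@np.array(d['mount']); d['Rm']=M[:3,:3]; d['e']=M[:3,3]
    else:
        q=np.array(d['orientation'],float)
        d['Rm']=q if q.shape==(3,3) else R.from_rotvec(q).as_matrix(); d['e']=np.array(d['eye'],float)
    return d
def rays(d,px):
    px=np.atleast_2d(np.array(px,float)); K=np.array(d['intrinsics'])
    k=float(np.ravel(d['k1'])[0])
    u=cv2.undistortPoints(px.reshape(-1,1,2),K,np.array([k,0,0,0,0.])).reshape(-1,2)
    return np.c_[u,np.ones(len(u))]
def plane(d,px,z):
    r=rays(d,px)@d['Rm'].T; return d['e']+r*((z-d['e'][2])/r[:,2])[:,None]
def pts(d,px):
    px=np.atleast_2d(np.array(px)); zz=d['z_map'][px[:,1].astype(int),px[:,0].astype(int)]
    return d['e']+(rays(d,px)*zz[:,None])@d['Rm'].T
def cloud(d):
    h,w=d['z_map'].shape; g=np.stack(np.meshgrid(np.arange(w),np.arange(h)),-1).reshape(-1,2)
    return pts(d,g).reshape(h,w,3)
def tri(d1,p1,d2,p2):
    a=(rays(d1,p1)@d1['Rm'].T)[0];b=(rays(d2,p2)@d2['Rm'].T)[0]
    s=np.linalg.lstsq(np.c_[a,-b],d2['e']-d1['e'],rcond=None)[0]
    A=d1['e']+s[0]*a;B=d2['e']+s[1]*b; return (A+B)/2,np.linalg.norm(A-B)
E
python3 - <<'E'
from h import *
print(pinch_z if not callable(pinch_z) else pinch_z()); print(get_obs())
for n in ['scene','side','wrist']:
    d=cam(n); cv2.imwrite(f'pics/{n}0.png',d['image']); print(n,d['e'],d['Rm'].round(3).tolist(),d['intrinsics'],d['k1'],d.get('mount'))
    np.save(f'{n}0.npy',d,allow_pickle=True)
E
```

```text
pics
18.700000000000003
{'t': 0.0, 'qpos': array([ 1.19699242e+00,  4.23823461e-01,  1.63066225e+00, -5.71366778e-06,
        1.08859991e+00, -1.90140639e-02]), 'qvel': array([-0.00035688,  0.00068719, -0.00096118, -0.00154748, -0.00096555,
       -0.00081524]), 'joint_torque': array([ 2.09303631e-03, -5.44646966e+01, -2.73653966e+01,  6.45476324e-02,
        2.29687616e-02, -9.30747183e-05]), 'ee_pos': array([216.90871849, 585.57603815, 221.92344963]), 'orientation': array([-5.54329430e-01, -3.09200884e+00,  2.30140829e-03]), 'ft_force': array([-0.25911172,  0.12631597,  0.31357955]), 'moment': array([-0.02689754,  0.0080735 , -0.00270886]), 'grasp_force': 0.0, 'width': 87.99499891663434}
scene [ 957.27918475  669.94610236 1398.11947543] [[-0.819, 0.487, -0.303], [0.573, 0.702, -0.423], [0.006, -0.52, -0.854]] [[493.95404385   0.         273.0688504 ]
 [  0.         493.95404385 218.23261779]
 [  0.           0.           1.        ]] 0.04763823783529345 None
side [-216.84468473 -847.16786403  926.06435594] [[0.764, -0.395, 0.509], [-0.644, -0.441, 0.625], [-0.023, -0.806, -0.592]] [[389.54197535   0.         279.71652548]
 [  0.         389.54197535 214.29647837]
 [  0.           0.           1.        ]] -0.04387328311501915 None
wrist [139.15537688 613.39826587 384.3736256 ] [[0.346, 0.895, 0.281], [0.938, -0.33, -0.105], [-0.001, 0.3, -0.954]] [[341.88967044   0.         278.78739941]
 [  0.         341.88967044 214.55367585]
 [  0.           0.           1.        ]] -0.05021358145082633 [[ 1.04598225e-03 -9.53889725e-01 -3.00155457e-01  8.25668299e+01]
 [ 9.99999373e-01  8.77635716e-04  6.95685833e-04 -1.19206362e+00]
 [-4.00180419e-04 -3.00155996e-01  9.53890045e-01 -1.62397231e+02]
 [ 0.00000000e+00  0.00000000e+00  0.00000000e+00  1.00000000e+00]]
```

View pics/scene0.png

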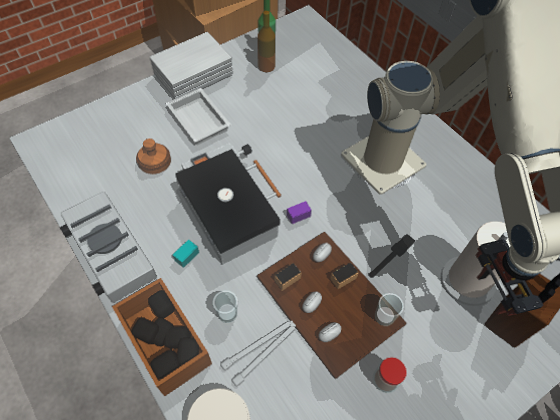

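View pics/side0.png

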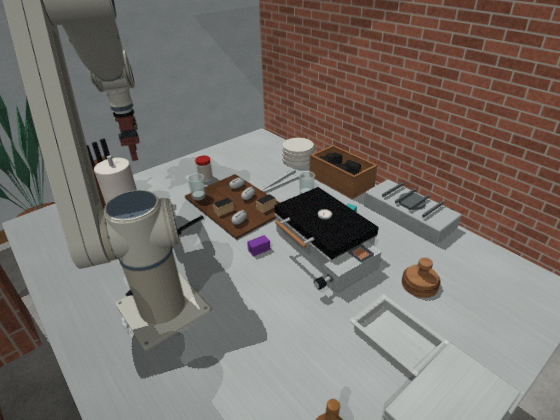

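Scene view: three potatoes at (321,252), (313,302), (329,331), and two bark chunks at (287,277), (344,275). The look-alikes are the purple block at (299,212) and the turquoise one at (185,253). The lid is at (228,203), the handle bar at (266,178) and the knob at (247,150). In the side view the knob is at (320,283) and the handle at (293,233). Next I measure these.

```bash
cat > m.py <<'E'
from h import *
def L(n): return np.load(n,allow_pickle=True).item()
s=L('scene0.npy'); v=L('side0.npy')
C=cloud(s)
for nm,d in (('scene',s),('side',v)):
    c=cloud(d).reshape(-1,3); k=(c[:,2]>118)&(c[:,2]<150)&(c[:,0]>300)&(c[:,0]<800)&(abs(c[:,1])<350)
    m=(k.reshape(420,560)*255).astype('uint8'); n,l,st,_=cv2.connectedComponentsWithStats(m)
    i=1+np.argmax(st[1:,4]); p=c[l.ravel()==i]
    print(nm,'lid rect',cv2.minAreaRect(p[:,:2].astype('float32')),np.median(p[:,2]),st[i])
# board items
c=C; b=(c[...,2]>28)&(c[...,2]<75)&(c[...,0]>200)&(c[...,0]<800)&(c[...,1]>100)&(c[...,1]<620)
n,l,st,_=cv2.connectedComponentsWithStats((b*255).astype('uint8'))
for i in range(1,n):
    if st[i,4]>60:
        q=l==i; p=c[q]; print(st[i].tolist(),s['image'][q].mean(0).round(),'med',np.median(p,0).round(1),'z95',np.percentile(p[:,2],95).round(1),[np.round(x,1) for x in cv2.minAreaRect(p[:,:2].astype('float32'))])
# table check
print('table',pts(s,[[150,200],[330,180]]).round(1).tolist(), 'board',pts(s,[[335,350]]).round(1))
for a,b2,nm in [((266,178),(293,233),'handle'),((247,150),(320,283),'knob')]:
    print(nm,tri(s,a,v,b2),pts(s,[a]).round(),pts(v,[b2]).round())
def crop(d,x0,y0,w,h,f,n): cv2.imwrite(n,cv2.resize(d['image'][y0:y0+h,x0:x0+w],None,fx=f,fy=f,interpolation=cv2.INTER_CUBIC))
a=cv2.resize(s['image'][135:235,160:300],None,fx=4,fy=4,interpolation=2)
b=cv2.resize(v['image'][180:300,260:400],None,fx=4,fy=4,interpolation=2)[:400]
cc=cv2.resize(s['image'][225:385,250:450],(560,448)); cv2.imwrite('pics/crop1.png',cv2.resize(s['image'][135:365,160:440],None,fx=2.6,fy=2.6,interpolation=2))
E
python3 m.py
```

```text
scene lid rect ((555.315185546875, -108.81695556640625), (318.57501220703125, 257.2569580078125), 85.50088500976562) 128.24015849715988 [ 175  149  106  102 5954]
side lid rect ((553.4470825195312, -109.98411560058594), (317.37896728515625, 258.3580017089844), 85.2739028930664) 129.90516324535912 [ 274  187  105   67 3738]
[313, 243, 19, 19, 237] [162. 164. 161.] med [426.2 188.7  48. ] z95 57.8 [array([421.1, 184.6]), array([70.6, 38.4]), np.float64(11.1)]
[275, 263, 27, 26, 395] [61. 71. 81.] med [559.  192.4  55.3] z95 60.9 [array([555.7, 188.1]), array([74.3, 44.5]), np.float64(1.0)]
[331, 263, 28, 24, 394] [55. 65. 75.] med [420.2 286.   55.2] z95 60.6 [array([414.9, 282.2]), array([45. , 72.9]), np.float64(85.5)]
[303, 292, 19, 21, 275] [162. 164. 161.] med [549.  299.   48.4] z95 57.4 [array([546.2, 295.9]), array([70.4, 38.4]), np.float64(10.8)]
[215, 294, 21, 16, 162] [141. 141. 130.] med [752.9 146.9  53.4] z95 72.7 [array([756.5, 153.1]), array([27.4, 58.6]), np.float64(70.2)]
[380, 299, 19, 16, 174] [110. 114. 112.] med [372.  435.   50.6] z95 73.1 [array([376.5, 435.4]),
[... 226 characters left out ...]
3 454.6  52.7] z95 71.7 [array([410.6, 451.2]), array([26.2, 61.2]), np.float64(22.6)]
[319, 322, 23, 20, 309] [158. 159. 157.] med [562.1 397.   48.3] z95 58.1 [array([559., 395.]), array([38.1, 68.8]), np.float64(88.7)]
[374, 365, 25, 26, 163] [83. 87. 90.] med [537.4 586.1  54.3] z95 74.0 [array([529. , 581.5]), array([31. , 69.3]), np.float64(8.2)]
table [[761.1, -322.7, -5.4], [210.4, -37.5, 0.7]] board [[572.  438.7  11.6]]
handle (array([ 439.80765064, -101.97181295,  120.03909303]), np.float64(7.556497418970313)) [[437. -99. 121.]] [[480. -63.  75.]]
knob (array([ 397.04257301, -277.03967432,   53.11226898]), np.float64(2.7773432679630066)) [[ 405. -262.   74.]] [[ 389. -286.   66.]]
```

View pics/crop1.png

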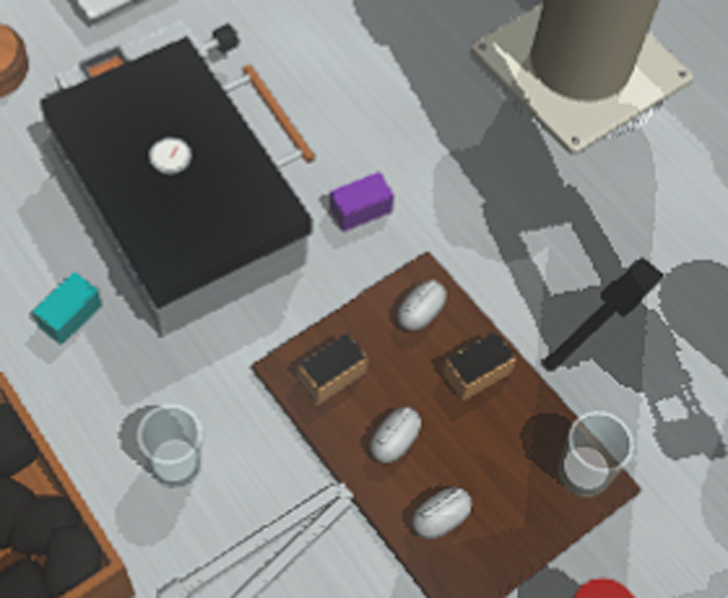

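The crop confirms the choice: three silver potatoes and two bark-topped wood blocks are on the board. The purple (362,200) and turquoise (66,308) crop pixels are the decoys and stay put. The smoker pose comes out at about (580.5,-111.3), yaw about -0.079. The predicted knob (399,-280,55) agrees with the triangulated (397,-277,53), and the handle z of 120 matches too.

```bash
cat >> h.py <<'E'
S0=np.array([580.4,-111.4]); TH=-0.079
def sm(x,y,S=None,th=None):
    S=S0 if S is None else S; th=TH if th is None else th
    c,s=np.cos(th),np.sin(th); return S+np.array([c*x-s*y,s*x+c*y])
def goto(*wps):
    """wps: (x,y,z[grasp point],yawdeg of tool y). prints turns (units of 45deg) then shift (units of 100mm) in tool frame after turn"""
    o=get_obs(); p=np.array(o['ee_pos']); Rt=R.from_rotvec(o['orientation']).as_matrix()
    print('at TCP',p.round(1),'tool y yaw',np.degrees(np.arctan2(Rt[1,1],Rt[0,1])).round(2),'zaxis',Rt[:,2].round(3),'w',round(o['width'],1))
    for x,y,z,yaw in wps:
        a=np.radians(yaw); yv=np.array([np.cos(a),np.sin(a),0]); zv=np.array([0,0,-1.]); D=np.c_[np.cross(yv,zv),yv,zv]
        t=np.array([x,y,z-18.7])
        print('->',(x,y,z,yaw),'turn',(R.from_matrix(Rt.T@D).as_rotvec()/(np.pi/4)).round(3),'shift',((D.T@(t-p))/100).round(3))
        Rt=D;p=t
E
python3 - <<'E'
from h import *
goto((450,100,240,85.5),(*sm(-168,-182),220,85.5))
E
```

```text
at TCP [217.  585.7 222.1] tool y yaw 69.67 zaxis [-0.    -0.001 -1.   ] w 88.0
-> (450, 100, 240, 85.5) turn [-0.001 -0.    -0.352] shift [-2.704 -4.659  0.008]
-> (np.float64(398.56092225630493), np.float64(-279.57416509476843), 220, 85.5) turn [0. 0. 0.] shift [ 0.215 -3.824  0.2  ]
```

Request:
{"name": "jog_arm", "arguments": {
  "commands": [
    [1,[0,0,0],[0,0,-0.176]],
    [1,[0,0,0],[0,0,-0.176]],
    [1,[-0.2,-0.3,0],[0,0,0]],
    [1,[-0.25,-0.4,0],[0,0,0]],
    [1,[-0.25,-0.4,0],[0,0,0]],
    [1,[-0.25,-0.4,0],[0,0,0]],
    [1,[-0.25,-0.4,0],[0,0,0]],
    [1,[-0.25,-0.4,0],[0,0,0]],
    [1,[-0.25,-0.4,0],[0,0,0]],
    [1,[-0.25,-0.4,0],[0,0,0]]
  ]
}}

```text
t: 1.15
ee_pos: [387.7, 260.0, 222.7]
orientation: [0.123, 3.139, 0.0]
ft_force: [1.2, 0.2, 0.8]
width: 87.8
grasp_force: 0.0
```

Request:
{"name": "jog_arm", "arguments": {
  "commands": [
    [1,[-0.25,-0.4,0],[0,0,0]],
    [1,[-0.25,-0.4,0],[0,0,0]],
    [1,[-0.2,-0.4,0],[0,0,0]],
    [1,[0,-0.4,0],[0,0,0]],
    [1,[0.05,-0.4,0],[0,0,0]],
    [1,[0.05,-0.4,0],[0,0,0]],
    [1,[0.05,-0.4,0.05],[0,0,0]],
    [1,[0.05,-0.4,0.05],[0,0,0]],
    [1,[0,-0.4,0.05],[0,0,0]],
    [1,[0,-0.4,0],[0,0,0]]
  ]
}}

```text
t: 2.15
ee_pos: [404.8, -142.3, 207.2]
orientation: [-0.123, -3.138, -0.001]
ft_force: [0.5, 0.2, -0.4]
width: 87.6
grasp_force: 0.0
```

```bash
python3 - <<'E'
from h import *
goto((*sm(-168,-182),200,85.5))
E
```

```text
at TCP [ 404.8 -142.3  207.2] tool y yaw 85.51 zaxis [-0.001  0.    -1.   ] w 87.6
-> (np.float64(398.56092225630493), np.float64(-279.57416509476843), 200, 85.5) turn [ 0.    -0.001  0.   ] shift [-0.046 -1.373  0.259]
```

Request:
{"name": "jog_arm", "arguments": {
  "commands": [
    [1,[0,-0.4,0],[0,0,0]],
    [1,[0,-0.4,0],[0,0,0]],
    [1,[0,-0.4,0],[0,0,0]],
    [1,[0,0,0],[0,0,0]],
    [1,[0,0,0],[0,0,0]]
  ]
}}

```text
t: 2.65
ee_pos: [395.9, -261.0, 207.4]
orientation: [-0.127, -3.138, -0.001]
ft_force: [0.6, 0.3, 0.4]
width: 87.7
grasp_force: 0.0
```

```bash
python3 - <<'E'
from h import *
d=cam('wrist'); np.save('w1.npy',d,allow_pickle=True); cv2.imwrite('pics/w1.png',d['image'])
c=cloud(d)
k=(c[...,2]>62)&(c[...,2]<80)&(c[...,0]>340)&(c[...,0]<420)&(c[...,1]<-240)&(c[...,1]>-320)
p=c[k]; print(k.sum(), cv2.minAreaRect(p[:,:2].astype('float32')) if k.sum()>5 else 0, np.percentile(p[:,2],[50,95]))
# handle
k=(c[...,2]>115)&(c[...,2]<135)&(c[...,0]>415)&(c[...,0]<452); p=c[k]; print(k.sum(), cv2.minAreaRect(p[:,:2].astype('float32')), np.percentile(p[:,2],[50,95]))
# lid front edge
goto((*sm(-168,-182),200,85.5))
E
```

```text
931 ((400.4971618652344, -280.42236328125), (30.884624481201172, 38.12689208984375), 85.32127380371094) [69.78658387 72.27882473]
3359 ((441.559326171875, -107.75929260253906), (145.5662384033203, 30.614295959472656), 85.35963439941406) [125.69815936 127.74868675]
at TCP [ 396.  -260.1  207.3] tool y yaw 85.47 zaxis [-0.001  0.001 -1.   ] w 88.1
-> (np.float64(398.56092225630493), np.float64(-279.57416509476843), 200, 85.5) turn [ 0.001 -0.001 -0.001] shift [-0.041 -0.192  0.26 ]
```

View pics/w1.png

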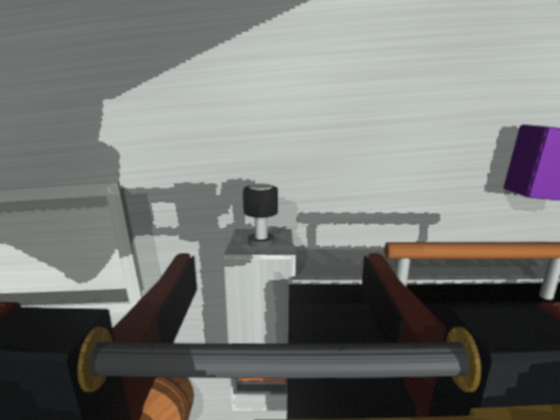

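The wrist view shows the knob head at (261,200), centred near (399.5,-280), top at z 72. That agrees with both the prediction and the 55 + 17 height, so I descend on it.

Request:
{"name": "jog_arm", "arguments": {
  "commands": [
    [1,[-0.03,-0.2,0.2],[0,0,0]],
    [1,[0,0,0.4],[0,0,0]],
    [1,[0,0,0.4],[0,0,0]],
    [1,[0,0,0.4],[0,0,0]],
    [1,[0,0,0.3],[0,0,0]],
    [1,[0,0,0],[0,0,0]],
    [1,[0,0,0],[0,0,0]]
  ]
}}

```text
t: 3.4
ee_pos: [397.9, -279.7, 37.9]
orientation: [-0.121, -3.138, -0.001]
ft_force: [1.1, 0.2, -0.3]
width: 87.7
grasp_force: 0.0
```

Request:
{"name": "jog_arm", "arguments": {
  "commands": [
    [-1,[0,0,0],[0,0,0]],
    [-1,[0,0,0],[0,0,0]],
    [-1,[0,0,0],[0,0,0]],
    [-1,[0,0,0],[0,0,0]],
    [-1,[0,0,0],[0,0,0]],
    [-1,[0,0,0],[0,0,0]],
    [-1,[0,0,0],[0,0,0]],
    [-1,[0,0,0],[0,0,0]]
  ]
}}

```text
t: 4.2
ee_pos: [396.8, -278.7, 37.5]
orientation: [-0.125, -3.136, -0.006]
ft_force: [1.1, 9.9, 6.7]
width: 33.5
grasp_force: 30.0
```

Request:
{"name": "jog_arm", "arguments": {
  "commands": [
    [-1,[0.1,0,0],[0,0,0]],
    [-1,[0.1,0,0],[0,0,0]],
    [-1,[0.1,0,0],[0,0,0]],
    [-1,[0.1,0,0],[0,0,0]],
    [-1,[0.1,0,0],[0,0,0]],
    [-1,[0.03,0,0],[0,0,0]],
    [-1,[0,0,0],[0,0,0]]
  ]
}}

```text
t: 4.9
ee_pos: [346.9, -274.7, 37.6]
orientation: [0.128, 3.136, 0.004]
ft_force: [19.3, 20.3, -1.6]
width: 33.3
grasp_force: 30.0
```

Request:
{"name": "jog_arm", "arguments": {
  "commands": [
    [-1,[0.02,0,0],[0,0,0]],
    [-1,[0,0,0],[0,0,0]]
  ]
}}

```text
t: 5.1
ee_pos: [346.8, -274.8, 37.7]
orientation: [0.129, 3.133, 0.002]
ft_force: [29.0, 25.5, -7.7]
width: 33.3
grasp_force: 30.0
```

Request:
{"name": "jog_arm", "arguments": {
  "commands": [
    [1,[-0.04,0.03,0],[0,0,0]],
    [1,[0,0,0],[0,0,0]],
    [1,[0,0,0],[0,0,0]],
    [1,[0,0,0],[0,0,0]],
    [1,[0,0,0],[0,0,0]],
    [1,[0,0,-0.3],[0,0,0]],
    [1,[0,0,-0.4],[0,0,0]],
    [1,[0,0,-0.4],[0,0,0]],
    [1,[0,0,-0.4],[0,0,0]],
    [1,[0,0,-0.3],[0,0,0]]
  ]
}}

```text
t: 6.1
ee_pos: [347.2, -274.2, 220.1]
orientation: [0.124, 3.137, -0.002]
ft_force: [-0.8, 0.1, -1.1]
width: 87.6
grasp_force: 0.0
```

```bash
python3 - <<'E'
from h import *
d=cam('wrist'); c=cloud(d)
k=(c[...,2]>62)&(c[...,2]<80)&(c[...,0]>300)&(c[...,0]<420)&(c[...,1]<-240)&(c[...,1]>-320)
p=c[k]; print(k.sum(), cv2.minAreaRect(p[:,:2].astype('float32')), np.percentile(p[:,2],[50,95]))
goto((*sm(-147,0),200,-4.5),(*sm(-147,0),121,-4.5))
E
```

```text
871 ((358.6261291503906, -276.7239074707031), (30.58819007873535, 54.2138786315918), 83.91527557373047) [69.84588261 72.38948773]
at TCP [ 349.1 -275.7  223.9] tool y yaw 85.48 zaxis [ 0.006 -0.005 -1.   ] w 88.0
-> (np.float64(433.8584749803787), np.float64(-99.79907568666599), 200, -4.5) turn [0.002 0.012 2.   ] shift [1.82  0.707 0.426]
-> (np.float64(433.8584749803787), np.float64(-99.79907568666599), 121, -4.5) turn [0. 0. 0.] shift [0.   0.   0.79]
```

Request:
{"name": "jog_arm", "arguments": {
  "commands": [
    [1,[0,0,0],[0,0,0.182]],
    [1,[0,0,0],[0,0,0.182]],
    [1,[0,0,0],[0,0,0.182]],
    [1,[0,0,0],[0,0,0.182]],
    [1,[0,0,0],[0,0,0.182]],
    [1,[0,0,0],[0,0,0.182]],
    [1,[0,0,0],[0,0,0.182]],
    [1,[0,0,0],[0,0,0.182]],
    [1,[0,0,0],[0,0,0.182]],
    [1,[0,0,0],[0,0,0.182]]
  ]
}}

```text
t: 7.15
ee_pos: [346.8, -273.8, 217.4]
orientation: [-2.157, -2.283, 0.0]
ft_force: [0.5, -0.4, -0.4]
width: 88.2
grasp_force: 0.0
```

Request:
{"name": "jog_arm", "arguments": {
  "commands": [
    [0,[0,0,0],[0,0,0.18]],
    [0,[0.36,0.14,0],[0,0,0]],
    [0,[0.36,0.14,0],[0,0,0]],
    [0,[0.36,0.14,0],[0,0,0]],
    [0,[0.36,0.14,0],[0,0,0]],
    [0,[0.38,0.14,0],[0,0,0]],
    [0,[0,0,0],[0,0,0]],
    [0,[0,0,0],[0,0,0]]
  ]
}}

```text
t: 7.95
ee_pos: [431.0, -97.4, 217.4]
orientation: [-2.304, -2.135, 0.001]
ft_force: [-0.1, -0.3, 0.4]
width: 44.0
grasp_force: 0.0
```

```bash
python3 - <<'E'
from h import *
d=cam('wrist'); c=cloud(d); im=d['image']; cv2.imwrite('pics/w2.png',im)
hsv=cv2.cvtColor(im,cv2.COLOR_BGR2HSV)
k=(c[...,2]>112)&(c[...,2]<135)&(c[...,0]>410)&(c[...,0]<452)&(hsv[...,1]>110)&(hsv[...,0]<20); p=c[k]; print(k.sum(), cv2.minAreaRect(p[:,:2].astype('float32')), np.percentile(p[:,2],[50,95]))
goto((*sm(-147,0),200,-4.5),(*sm(-147,0),121,-4.5))
E
```

```text
2807 ((434.6645812988281, -99.767333984375), (157.51470947265625, 11.76589584350586), 85.16102600097656) [126.35400838 127.77193192]
at TCP [430.8 -98.1 217.4] tool y yaw -4.45 zaxis [-0.001 -0.    -1.   ] w 43.3
-> (np.float64(433.8584749803787), np.float64(-99.79907568666599), 200, -4.5) turn [-0.001  0.     0.001] shift [-0.015  0.032  0.361]
-> (np.float64(433.8584749803787), np.float64(-99.79907568666599), 121, -4.5) turn [0. 0. 0.] shift [0.   0.   0.79]
```

Request:
{"name": "jog_arm", "arguments": {
  "commands": [
    [0,[-0.02,0.04,0.25],[0,0,0]],
    [0,[0,0,0.3],[0,0,0]],
    [0,[0,0,0.3],[0,0,0]],
    [0,[0,0,0.3],[0,0,0]],
    [-1,[0,0,0],[0,0,0]],
    [-1,[0,0,0],[0,0,0]],
    [-1,[0,0,0],[0,0,0]],
    [-1,[0,0,0],[0,0,0]],
    [-1,[0,0,0],[0,0,0]],
    [-1,[0,0,0],[0,0,0]]
  ]
}}

```text
t: 9.0
ee_pos: [434.6, -100.4, 103.9]
orientation: [2.306, 2.133, -0.001]
ft_force: [-4.2, -2.5, 5.4]
width: 13.2
grasp_force: 30.0
```

```bash
python3 - <<'E'
from h import *
o=get_obs(); print(o['ee_pos'],o['width'],o['grasp_force'],o['ft_force'])
# arc: hinge smoker x=101,z~95 ; deltas from current angle, tool y ~ +smoker x, tool z ~ down
a0=np.arcsin(25/248.)
ph=np.linspace(0,1.6,21); X=-248*np.cos(a0+ph); Z=248*np.sin(a0+ph)
for p,dx,dz in zip(ph[1:],np.diff(X)/100,np.diff(Z)/100): print(round(p,2),round(dx,3),round(-dz,3))
E
```

```text
[ 434.57771778 -100.4131968   103.86162597] 13.235713602906607 30.00697374343872 [-4.20731607 -2.47855909  5.41568831]
0.08 0.028 -0.196
0.16 0.043 -0.194
0.24 0.059 -0.189
0.32 0.074 -0.184
0.4 0.088 -0.178
0.48 0.102 -0.17
0.56 0.115 -0.161
0.64 0.128 -0.152
0.72 0.14 -0.141
0.8 0.15 -0.129
0.88 0.16 -0.117
0.96 0.169 -0.104
1.04 0.177 -0.09
1.12 0.183 -0.075
1.2 0.189 -0.06
1.28 0.193 -0.045
1.36 0.196 -0.03
1.44 0.198 -0.014
1.52 0.198 0.002
1.6 0.198 0.018
```

Request:
{"name": "jog_arm", "arguments": {
  "commands": [
    [-1,[0,0.028,-0.196],[0,0,0]],
    [-1,[0,0.043,-0.194],[0,0,0]],
    [-1,[0,0.059,-0.189],[0,0,0]],
    [-1,[0,0.074,-0.184],[0,0,0]],
    [-1,[0,0.088,-0.178],[0,0,0]],
    [-1,[0,0.102,-0.17],[0,0,0]],
    [-1,[0,0.115,-0.161],[0,0,0]],
    [-1,[0,0.128,-0.152],[0,0,0]],
    [-1,[0,0.14,-0.141],[0,0,0]],
    [-1,[0,0.15,-0.129],[0,0,0]]
  ]
}}

```text
t: 10.0
ee_pos: [521.4, -107.8, 273.7]
orientation: [-2.3, -2.128, 0.016]
ft_force: [-24.4, -3.0, 19.7]
width: 13.0
grasp_force: 30.0
```

Request:
{"name": "jog_arm", "arguments": {
  "commands": [
    [-1,[0,0.16,-0.117],[0,0,0]],
    [-1,[0,0.169,-0.104],[0,0,0]],
    [-1,[0,0.177,-0.09],[0,0,0]],
    [-1,[0,0.183,-0.075],[0,0,0]],
    [-1,[0,0.189,-0.06],[0,0,0]],
    [-1,[0,0.193,-0.045],[0,0,0]],
    [-1,[0,0.196,-0.03],[0,0,0]],
    [-1,[0,0.198,-0.014],[0,0,0]],
    [-1,[0,0,0],[0,0,0]]
  ]
}}

```text
t: 10.9
ee_pos: [675.6, -120.6, 328.1]
orientation: [2.303, 2.129, 0.001]
ft_force: [1.6, -5.6, 4.5]
width: 12.9
grasp_force: 30.0
```

Request:
{"name": "jog_arm", "arguments": {
  "commands": [
    [-1,[0,0.198,0.002],[0,0,0]],
    [-1,[0,0.198,0.015],[0,0,0]],
    [-1,[0,0,0],[0,0,0]],
    [-1,[0,0.03,0.003],[0,0,0]],
    [-1,[0,0,0],[0,0,0]]
  ]
}}

```text
t: 11.4
ee_pos: [712.8, -123.5, 325.9]
orientation: [-2.306, -2.13, 0.009]
ft_force: [-14.7, -4.7, 8.6]
width: 13.3
grasp_force: 30.0
```

Request:
{"name": "jog_arm", "arguments": {
  "commands": [
    [-1,[0,0.06,0.01],[0,0,0]],
    [-1,[0,0,0],[0,0,0]]
  ]
}}

```text
t: 11.6
ee_pos: [712.9, -123.5, 325.6]
orientation: [-2.298, -2.123, 0.023]
ft_force: [-40.9, -0.8, 22.5]
width: 13.0
grasp_force: 30.0
```

Request:
{"name": "jog_arm", "arguments": {
  "commands": [
    [-1,[0,-0.08,-0.01],[0,0,0]],
    [0,[0,0,0],[0,0,0]],
    [0,[0,0,0],[0,0,0]],
    [0,[0,0,0],[0,0,0]],
    [0,[0,0,-0.25],[0,0,0]],
    [0,[0,0,-0.25],[0,0,0]],
    [0,[0,0,-0.25],[0,0,0]],
    [0,[0,-0.4,0],[0,0,0]],
    [0,[0,-0.4,0],[0,0,0]],
    [0,[0,-0.4,0],[0,0,0]]
  ]
}}

```text
t: 12.6
ee_pos: [593.5, -112.2, 398.4]
orientation: [-2.306, -2.133, -0.0]
ft_force: [1.3, 0.4, 0.7]
width: 44.2
grasp_force: 0.0
```

Request:
{"name": "jog_arm", "arguments": {
  "commands": [
    [1,[-0.25,0,0],[0,0,-0.182]],
    [1,[-0.25,0,0],[0,0,-0.182]],
    [1,[-0.25,0,0],[0,0,-0.182]],
    [1,[0,0,0],[0,0,-0.182]],
    [1,[0,0,0],[0,0,-0.182]],
    [1,[0,0,0],[0,0,-0.182]],
    [1,[0,0,0],[0,0,-0.182]],
    [1,[0,0,0],[0,0,-0.182]],
    [1,[0,0,0],[0,0,-0.182]],
    [1,[0,0,0],[0,0,-0.182]]
  ]
}}

```text
t: 13.6
ee_pos: [599.6, -186.7, 398.5]
orientation: [0.334, 3.124, 0.0]
ft_force: [0.4, -0.2, 0.3]
width: 87.6
grasp_force: 0.0
```

```bash
cat > f.py <<'E'
from h import *
def items(name='scene'):
    s=cam(name); c=cloud(s)
    b=(c[...,2]>28)&(c[...,2]<75)&(c[...,0]>300)&(c[...,0]<680)&(c[...,1]>100)&(c[...,1]<560)
    n,l,st,_=cv2.connectedComponentsWithStats((b*255).astype('uint8'))
    for i in range(1,n):
        if st[i,4]>150:
            q=l==i; p=c[q]; (cx,cy),(w,h),a=cv2.minAreaRect(p[:,:2].astype('float32'))
            if w<h: a-=90;w,h=h,w
            print(st[i,:2]+st[i,2:4]//2,'col',s['image'][q].mean(0).round(),'ctr',round(cx,1),round(cy,1),'size',round(w),round(h),'long',round(a,1),'z95',np.percentile(p[:,2],95).round(1))
    return s
E
python3 - <<'E'
from f import *
s=items(); items('side'); cv2.imwrite('pics/s1.png',s['image'][130:400,150:450])
goto((555,188,150,85.5))
E
```

```text
[322 253] col [157. 158. 156.] ctr 420.8 184.4 size 72 38 long 15.5 z95 57.8
[288 276] col [60. 70. 79.] ctr 555.9 188.9 size 74 44 long -0.3 z95 60.6
[345 275] col [54. 64. 73.] ctr 415.2 282.5 size 74 45 long -4.8 z95 60.5
[312 302] col [145. 147. 145.] ctr 545.5 296.0 size 69 39 long 13.9 z95 57.0
[389 307] col [116. 120. 119.] ctr 377.0 436.5 size 53 24 long -68.8 z95 70.3
[330 332] col [159. 161. 158.] ctr 558.9 394.7 size 70 38 long -1.0 z95 57.5
[266 203] col [56. 71. 83.] ctr 552.8 184.5 size 75 47 long 0.2 z95 60.8
[223 206] col [49. 62. 73.] ctr 409.9 280.3 size 72 48 long -2.9 z95 60.9
at TCP [ 599.6 -186.7  398.6] tool y yaw 77.51 zaxis [ 0.  0. -1.] w 87.9
-> (555, 188, 150, 85.5) turn [ 0.     0.    -0.178] shift [0.739 3.701 2.673]
```

View pics/s1.png

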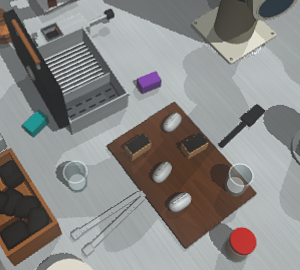

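Lid is fully up, the compartments are open, and nothing on the board has moved. Chunk A is next; averaging both views puts it at (554.3,186.7).

Request:
{"name": "jog_arm", "arguments": {
  "commands": [
    [1,[0,0,0],[0,0,-0.139]],
    [1,[0,0,0],[0,0,-0.139]],
    [1,[0.05,0.42,0.1],[0,0,0]],
    [1,[0.05,0.42,0.2],[0,0,0]],
    [1,[0.05,0.42,0.25],[0,0,0]],
    [1,[0.05,0.42,0.25],[0,0,0]],
    [1,[0.05,0.42,0.25],[0,0,0]],
    [1,[0.05,0.42,0.25],[0,0,0]],
    [1,[0.05,0.42,0.25],[0,0,0]],
    [1,[0.05,0.42,0.25],[0,0,0]]
  ]
}}

```text
t: 14.7
ee_pos: [559.6, 151.0, 217.9]
orientation: [0.009, 3.141, 0.0]
ft_force: [0.7, -0.1, -0.0]
width: 87.7
grasp_force: 0.0
```

Request:
{"name": "jog_arm", "arguments": {
  "commands": [
    [1,[0.05,0.38,0.2],[0,0,0]],
    [1,[0,0,0.4],[0,0,0]],
    [1,[0,0,0.4],[0,0,0]],
    [1,[0,0,0.2],[0,0,0]],
    [1,[0,0,0],[0,0,0]]
  ]
}}

```text
t: 15.2
ee_pos: [552.6, 186.9, 95.5]
orientation: [-0.007, -3.136, 0.003]
ft_force: [-0.3, 0.1, 0.0]
width: 88.2
grasp_force: 0.0
```

```bash
python3 - <<'E'
from f import *
d=cam('wrist'); c=cloud(d); cv2.imwrite('pics/w3.png',d['image'])
items('wrist')
goto((554.3,186.7,42,90))
E
```

```text
[269  41] col [197. 201. 199.] ctr 432.9 181.3 size 45 45 long 1.9 z95 58.8
[441  38] col [49. 59. 67.] ctr 429.7 278.7 size 42 41 long 86.3 z95 59.7
[434 219] col [185. 190. 187.] ctr 544.6 291.4 size 70 39 long 14.7 z95 58.8
[278 238] col [46. 57. 65.] ctr 554.8 186.0 size 71 42 long 1.1 z95 59.4
[545 236] col [ 98. 101.  99.] ctr 559.4 380.3 size 67 18 long 4.1 z95 49.9
at TCP [555.1 187.4  98.9] tool y yaw 89.8 zaxis [ 0.  0. -1.] w 87.5
-> (554.3, 186.7, 42, 90) turn [ 0.     0.    -0.004] shift [ 0.008 -0.007  0.756]
```

Request:
{"name": "jog_arm", "arguments": {
  "commands": [
    [1,[0,-0.01,0.3],[0,0,0]],
    [1,[0,0,0.3],[0,0,0]],
    [1,[0,0,0.15],[0,0,0]],
    [-1,[0,0,0],[0,0,0]],
    [-1,[0,0,0],[0,0,0]],
    [-1,[0,0,0],[0,0,0]],
    [-1,[0,0,0],[0,0,0]],
    [-1,[0,0,0],[0,0,0]],
    [-1,[0,0,0],[0,0,0]]
  ]
}}

```text
t: 16.2
ee_pos: [555.0, 186.3, 24.1]
orientation: [0.002, 3.141, 0.0]
ft_force: [1.5, 1.6, 0.1]
width: 43.5
grasp_force: 0.6
```

Request:
{"name": "jog_arm", "arguments": {
  "commands": [
    [-1,[0,0,-0.2],[0,0,0]],
    [-1,[0,0,-0.35],[0,0,0]],
    [-1,[0,0,-0.35],[0,0,0]],
    [-1,[0,0,-0.35],[0,0,0]],
    [-1,[0,0,-0.3],[0,0,0]],
    [-1,[0,0,0],[0,0,0.1]],
    [-1,[0,0,0],[0,0,0]]
  ]
}}

```text
t: 16.9
ee_pos: [555.0, 186.2, 179.7]
orientation: [0.127, 3.137, 0.001]
ft_force: [-0.3, 0.3, -1.2]
width: 42.0
grasp_force: 29.9
```

```bash
python3 - <<'E'
from f import *
goto((*sm(44,95),120,85.5),(*sm(44,95),55,85.5))
# measure pan/grate/divider in smoker frame from scene
s=cam('scene'); c=cloud(s); q=c[...,:2]-S0; X=q[...,0]*np.cos(TH)+q[...,1]*np.sin(TH); Y=-q[...,0]*np.sin(TH)+q[...,1]*np.cos(TH); Z=c[...,2]
for y in range(-150,160,10):
    k=(abs(X)<80)&(abs(Y-y)<5); print(y,k.sum(),np.percentile(Z[k],[10,50,90]).round(0) if k.sum()>3 else '',end='; ')
E
```

```text
at TCP [555.  186.2 179.7] tool y yaw 85.37 zaxis [ 0.002  0.001 -1.   ] w 42.0
-> (np.float64(631.7599653784358), np.float64(-20.168678863419544), 120, 85.5) turn [ 0.001  0.002 -0.003] shift [-0.927 -1.997  0.784]
-> (np.float64(631.7599653784358), np.float64(-20.168678863419544), 55, 85.5) turn [0. 0. 0.] shift [0.   0.   0.65]
-150 429 [27. 61. 92.]; -140 292 [13. 41. 88.]; -130 62 [12. 21. 33.]; -120 132 [13. 21. 30.]; -110 81 [11. 17. 27.]; -100 86 [13. 21. 32.]; -90 146 [12. 19. 30.]; -80 52 [11. 17. 28.]; -70 120 [13. 19. 30.]; -60 121 [11. 18. 29.]; -50 53 [13. 17. 30.]; -40 145 [11. 19. 30.]; -30 98 [11. 20. 28.]; -20 75 [12. 18. 31.]; -10 154 [12. 19. 30.]; 0 64 [11. 17. 28.]; 10 85 [15. 24. 32.]; 20 0 ; 30 0 ; 40 180 [21. 49. 72.]; 50 361 [18. 39. 71.]; 60 126 [17. 20. 25.]; 70 133 [17. 21. 25.]; 80 130 [17. 21. 24.]; 90 135 [17. 21. 25.]; 100 142 [17. 20. 25.]; 110 60 [18. 21. 26.]; 120 0 ; 130 0 ; 140 12 [-6. -5. 90.]; 150 780 [-2. 47. 90.];
```

Request:
{"name": "jog_arm", "arguments": {
  "commands": [
    [-1,[-0.15,-0.3,0],[0,0,0]],
    [-1,[-0.15,-0.35,0],[0,0,0]],
    [-1,[-0.15,-0.35,0],[0,0,0]],
    [-1,[-0.15,-0.35,0],[0,0,0]],
    [-1,[-0.15,-0.35,0],[0,0,0]],
    [-1,[-0.18,-0.3,0],[0,0,0]],
    [-1,[0,0,0.2],[0,0,0]],
    [-1,[0,0,0.2],[0,0,0]],
    [-1,[0,0,0],[0,0,0]]
  ]
}}

```text
t: 17.85
ee_pos: [628.5, -21.0, 134.6]
orientation: [-0.124, -3.132, -0.0]
ft_force: [0.3, 0.4, -2.5]
width: 41.7
grasp_force: 29.9
```

```bash
python3 - <<'E'
from f import *
goto((*sm(44,95),52,85.5))
E
```

```text
at TCP [628.5 -21.  134.6] tool y yaw 85.47 zaxis [-0.008  0.    -1.   ] w 41.7
-> (np.float64(631.7599653784358), np.float64(-20.168678863419544), 52, 85.5) turn [-0.    -0.01  -0.001] shift [-0.032  0.011  1.013]
```

Request:
{"name": "jog_arm", "arguments": {
  "commands": [
    [-1,[-0.01,0.01,0.3],[0,0,0]],
    [-1,[0,0,0.3],[0,0,0]],
    [-1,[0,0,0.25],[0,0,0]],
    [-1,[0,0,0.14],[0,0,0]],
    [-1,[0,0,0],[0,0,0]],
    [0.25,[0,0,0],[0,0,0]],
    [0.25,[0,0,0],[0,0,0]],
    [0.25,[0,0,0],[0,0,0]]
  ]
}}

```text
t: 18.65
ee_pos: [633.7, -19.8, 41.2]
orientation: [0.125, 3.136, -0.0]
ft_force: [-0.5, 0.0, 0.6]
width: 55.0
grasp_force: 0.0
```

Request:
{"name": "jog_arm", "arguments": {
  "commands": [
    [0.25,[0,0,-0.2],[0,0,0]],
    [0.25,[0,0,-0.35],[0,0,0]],
    [0.25,[0,0,-0.35],[0,0,0]],
    [0.25,[0,0,-0.35],[0,0,0]],
    [1,[0,0,-0.35],[0,0,0]],
    [1,[0,0,0],[0,0,0]]
  ]
}}

```text
t: 19.25
ee_pos: [635.9, -19.9, 206.2]
orientation: [0.125, 3.128, -0.0]
ft_force: [-0.5, -0.4, 0.0]
width: 67.3
grasp_force: 0.0
```

```bash
cat >> f.py <<'E'
def inbox(name):
    s=cam(name); c=cloud(s); q=c[...,:2]-S0; X=q[...,0]*np.cos(TH)+q[...,1]*np.sin(TH); Y=-q[...,0]*np.sin(TH)+q[...,1]*np.cos(TH); Z=c[...,2]
    for nm,lo,y0,y1 in (('pan',38,48,143),('grate',44,-143,39)):
        k=(abs(X)<95)&(Y>y0)&(Y<y1)&(Z>lo)&(Z<120); n,l,st,_=cv2.connectedComponentsWithStats((k*255).astype('uint8'))
        for i in range(1,n):
            if st[i,4]>100:
                m=l==i; print(nm,'n',st[i,4],'x',np.percentile(X[m],[2,98]).round(),'y',np.percentile(Y[m],[2,98]).round(),'z50/95',np.percentile(Z[m],[50,95]).round())
    return s
E
python3 - <<'E'
from f import *
items(); inbox('wrist'); items('side')
goto((412.5,281,150,85.5))
E
```

```text
[322 252] col [160. 161. 159.] ctr 420.7 184.1 size 72 38 long 15.3 z95 57.6
[345 275] col [54. 64. 73.] ctr 415.4 281.7 size 72 45 long -1.9 z95 60.6
[312 302] col [144. 146. 144.] ctr 546.3 296.0 size 68 39 long 15.7 z95 57.9
[389 307] col [115. 119. 118.] ctr 376.9 436.3 size 53 27 long -67.8 z95 72.5
[330 332] col [158. 159. 156.] ctr 558.5 394.9 size 71 39 long -2.3 z95 57.7
pan n 3594 x [ 9. 78.] y [ 74. 114.] z50/95 [65. 67.]
grate n 3264 x [93. 95.] y [-140.   32.] z50/95 [71. 94.]
[223 206] col [47. 61. 72.] ctr 412.0 279.6 size 75 49 long -6.5 z95 61.3
at TCP [632.2 -19.8 199.7] tool y yaw 85.42 zaxis [ 0. -0. -1.] w 79.2
-> (412.5, 281, 150, 85.5) turn [-0.     0.    -0.002] shift [2.426 2.826 0.684]
```

Request:
{"name": "jog_arm", "arguments": {
  "commands": [
    [1,[0.25,0.3,0],[0,0,0]],
    [1,[0.32,0.37,0],[0,0,0]],
    [1,[0.32,0.37,0],[0,0,0]],
    [1,[0.32,0.37,0],[0,0,0]],
    [1,[0.32,0.37,0],[0,0,0]],
    [1,[0.32,0.37,0],[0,0,0]],
    [1,[0.32,0.37,0.1],[0,0,0]],
    [1,[0.22,0.27,0.2],[0,0,0]],
    [1,[0,0,0.3],[0,0,0]],
    [1,[0,0,0.3],[0,0,-0.03]]
  ]
}}

```text
t: 20.4
ee_pos: [415.0, 278.1, 107.8]
orientation: [-0.084, -3.139, 0.001]
ft_force: [0.2, -0.2, -0.2]
width: 87.9
grasp_force: 0.0
```

Request:
{"name": "jog_arm", "arguments": {
  "commands": [
    [1,[0,0,0],[0,0,0]],
    [1,[0,0,0],[0,0,0]]
  ]
}}

```text
t: 20.6
ee_pos: [415.8, 276.9, 108.8]
orientation: [-0.089, -3.138, 0.003]
ft_force: [0.6, 0.1, 0.8]
width: 88.0
grasp_force: 0.0
```

```bash
python3 - <<'E'
from f import *
items('wrist'); goto((413.5,281,42,87))
E
```

```text
[509 189] col [143. 151. 152.] ctr 384.8 424.4 size 62 26 long -24.0 z95 73.2
[286 227] col [45. 56. 64.] ctr 413.3 280.7 size 72 42 long -3.4 z95 59.5
[551 212] col [172. 178. 169.] ctr 408.7 460.9 size 37 9 long -41.5 z95 73.1
[150 238] col [143. 147. 145.] ctr 416.4 181.6 size 65 40 long 15.7 z95 58.7
[301 337] col [110. 114. 113.] ctr 514.0 288.6 size 32 10 long 88.2 z95 42.8
[407 394] col [93. 97. 97.] ctr 574.0 377.0 size 31 6 long 18.2 z95 48.8
[311 395] col [201. 206. 203.] ctr 553.1 295.7 size 45 37 long 25.2 z95 59.0
at TCP [416.6 277.3 109.7] tool y yaw 86.72 zaxis [-0.001 -0.    -1.   ] w 87.8
-> (413.5, 281, 42, 87) turn [-0.001 -0.001 -0.006] shift [0.033 0.036 0.864]
```

Request:
{"name": "jog_arm", "arguments": {
  "commands": [
    [1,[0.03,0.04,0.3],[0,0,0]],
    [1,[0,0,0.3],[0,0,0]],
    [1,[0,0,0.25],[0,0,0]],
    [-1,[0,0,0],[0,0,0]],
    [-1,[0,0,0],[0,0,0]],
    [-1,[0,0,0],[0,0,0]],
    [-1,[0,0,0],[0,0,0]],
    [-1,[0,0,0],[0,0,0]],
    [-1,[0,0,0],[0,0,0]],
    [-1,[0,0,0],[0,0,0]]
  ]
}}

```text
t: 21.65
ee_pos: [414.1, 281.8, 25.2]
orientation: [0.089, 3.14, 0.001]
ft_force: [-0.8, -0.6, 6.9]
width: 41.8
grasp_force: 30.0
```

Request:
{"name": "jog_arm", "arguments": {
  "commands": [
    [-1,[0,0,-0.2],[0,0,0]],
    [-1,[0,0,-0.35],[0,0,0]],
    [-1,[0,0,-0.35],[0,0,0]],
    [-1,[0,0,-0.35],[0,0,0]],
    [-1,[0,0,-0.3],[0,0,0.03]],
    [-1,[0,0,0],[0,0,0]],
    [-1,[0,0,0],[0,0,0]]
  ]
}}

```text
t: 22.35
ee_pos: [413.7, 281.6, 179.6]
orientation: [0.125, 3.138, 0.001]
ft_force: [-1.1, -0.0, -2.1]
width: 42.1
grasp_force: 30.0
```

```bash
python3 - <<'E'
from f import *
goto((*sm(-44,95),160,85.5),(*sm(-44,95),52,85.5))
E
```

```text
at TCP [413.7 281.6 179.6] tool y yaw 85.45 zaxis [ 0.001  0.    -1.   ] w 42.1
-> (np.float64(544.0344265911796), np.float64(-13.223907845913473), 160, 85.5) turn [ 0.001  0.001 -0.001] shift [-1.531 -2.837  0.383]
-> (np.float64(544.0344265911796), np.float64(-13.223907845913473), 52, 85.5) turn [0. 0. 0.] shift [0.   0.   1.08]
```

Request:
{"name": "jog_arm", "arguments": {
  "commands": [
    [-1,[-0.15,-0.3,0],[0,0,0]],
    [-1,[-0.2,-0.36,0],[0,0,0]],
    [-1,[-0.2,-0.36,0],[0,0,0]],
    [-1,[-0.2,-0.36,0],[0,0,0]],
    [-1,[-0.2,-0.36,0],[0,0,0]],
    [-1,[-0.2,-0.36,0],[0,0,0]],
    [-1,[-0.2,-0.36,0],[0,0,0]],
    [-1,[-0.18,-0.38,0.1],[0,0,0]],
    [-1,[0,0,0.25],[0,0,0]],
    [-1,[0,0,0],[0,0,0]]
  ]
}}

```text
t: 23.35
ee_pos: [540.3, -14.7, 140.0]
orientation: [-0.129, -3.13, -0.0]
ft_force: [-0.3, 0.9, -0.8]
width: 41.8
grasp_force: 30.0
```

```bash
python3 - <<'E'
from f import *
goto((*sm(-44,95),52,85.5))
E
```

```text
at TCP [540.3 -14.7 140. ] tool y yaw 85.3 zaxis [-0.009  0.001 -1.   ] w 41.8
-> (np.float64(544.0344265911796), np.float64(-13.223907845913473), 52, 85.5) turn [-0.    -0.011 -0.004] shift [-0.036  0.018  1.067]
```

Request:
{"name": "jog_arm", "arguments": {
  "commands": [
    [-1,[-0.01,0.01,0.3],[0,0,0]],
    [-1,[0,0,0.3],[0,0,0]],
    [-1,[0,0,0.25],[0,0,0]],
    [-1,[0,0,0.2],[0,0,0]],
    [-1,[0,0,0],[0,0,0]],
    [0.25,[0,0,0],[0,0,0]],
    [0.25,[0,0,0],[0,0,0]],
    [0.25,[0,0,0],[0,0,0]]
  ]
}}

```text
t: 24.15
ee_pos: [545.6, -12.6, 40.8]
orientation: [0.125, 3.137, -0.0]
ft_force: [0.6, -0.6, 0.0]
width: 54.7
grasp_force: 0.0
```

Request:
{"name": "jog_arm", "arguments": {
  "commands": [
    [0.25,[0,0,-0.2],[0,0,0]],
    [0.25,[0,0,-0.35],[0,0,0]],
    [0.25,[0,0,-0.35],[0,0,0]],
    [0.25,[0,0,-0.35],[0,0,0]],
    [1,[0,0,-0.35],[0,0,0]],
    [1,[0,0,0],[0,0,0]]
  ]
}}

```text
t: 24.75
ee_pos: [547.9, -12.9, 205.5]
orientation: [0.125, 3.129, -0.0]
ft_force: [0.1, -0.3, -0.3]
width: 67.4
grasp_force: 0.0
```

```bash
python3 - <<'E'
from f import *
items(); inbox('wrist')
goto((419,182,150,105))
E
```

```text
[322 252] col [162. 163. 161.] ctr 421.0 184.8 size 71 38 long 13.8 z95 57.2
[312 302] col [145. 147. 145.] ctr 545.5 296.3 size 69 39 long 17.6 z95 57.5
[389 307] col [116. 120. 119.] ctr 377.3 436.2 size 53 27 long -66.8 z95 72.6
[330 332] col [152. 154. 151.] ctr 559.1 394.7 size 69 38 long -0.2 z95 57.5
pan n 3603 x [-81. -13.] y [ 75. 115.] z50/95 [65. 67.]
pan n 3072 x [ 9. 77.] y [ 74. 114.] z50/95 [65. 66.]
pan n 719 x [94. 95.] y [ 49. 115.] z50/95 [67. 86.]
grate n 480 x [94. 95.] y [11. 38.] z50/95 [64. 86.]
at TCP [545.2 -12.8 201.1] tool y yaw 85.42 zaxis [ 0.003 -0.    -1.   ] w 75.2
-> (419, 182, 150, 105) turn [-0.001  0.004 -0.435] shift [0.715 2.208 0.698]
```

Request:
{"name": "jog_arm", "arguments": {
  "commands": [
    [1,[0,0,0],[0,0,-0.145]],
    [1,[0,0,0],[0,0,-0.145]],
    [1,[0,0,0],[0,0,-0.145]],
    [1,[0.12,0.36,0],[0,0,0]],
    [1,[0.12,0.36,0],[0,0,0]],
    [1,[0.12,0.36,0],[0,0,0]],
    [1,[0.12,0.36,0],[0,0,0]],
    [1,[0.12,0.36,0.2],[0,0,0]],
    [1,[0.12,0.4,0.35],[0,0,0]],
    [1,[0,0,0.35],[0,0,0]]
  ]
}}

```text
t: 25.85
ee_pos: [417.4, 180.5, 111.2]
orientation: [0.416, -3.113, -0.001]
ft_force: [0.6, 1.0, -0.7]
width: 87.6
grasp_force: 0.0
```

Request:
{"name": "jog_arm", "arguments": {
  "commands": [
    [1,[0,0,0],[0,0,0]],
    [1,[0,0,0],[0,0,0]]
  ]
}}

```text
t: 26.05
ee_pos: [419.3, 177.7, 111.9]
orientation: [0.41, -3.112, 0.001]
ft_force: [0.6, 0.4, -0.1]
width: 87.7
grasp_force: 0.0
```

```bash
python3 - <<'E'
from f import *
items('wrist'); goto((418,182.5,40,105))
E
```

```text
[284 227] col [162. 168. 165.] ctr 419.4 180.8 size 70 41 long 14.0 z95 58.7
[369 398] col [174. 178. 176.] ctr 544.6 291.6 size 50 39 long 18.4 z95 58.7
at TCP [420.4 177.9 112.8] tool y yaw 104.96 zaxis [-0. -0. -1.] w 87.7
-> (418, 182.5, 40, 105) turn [-0.    -0.001 -0.001] shift [0.011 0.051 0.915]
```

Request:
{"name": "jog_arm", "arguments": {
  "commands": [
    [1,[0,0.04,0.3],[0,0,0]],
    [1,[0,0,0.3],[0,0,0]],
    [1,[0,0,0.2],[0,0,0]],
    [1,[0,0,0.11],[0,0,0]],
    [-1,[0,0,0],[0,0,0]],
    [-1,[0,0,0],[0,0,0]],
    [-1,[0,0,0],[0,0,0]],
    [-1,[0,0,0],[0,0,0]],
    [-1,[0,0,0],[0,0,0]],
    [-1,[0,0,0],[0,0,0]]
  ]
}}

```text
t: 27.1
ee_pos: [419.2, 182.1, 21.8]
orientation: [-0.41, 3.114, 0.0]
ft_force: [0.5, 0.1, -0.2]
width: 43.5
grasp_force: 0.0
```

Request:
{"name": "jog_arm", "arguments": {
  "commands": [
    [-1,[0,0,-0.15],[0,0,0]],
    [-1,[0,0,-0.35],[0,0,0]],
    [-1,[0,0,-0.35],[0,0,0]],
    [-1,[0,0,-0.35],[0,0,0]],
    [-1,[0,0,-0.35],[0,0,0]],
    [-1,[0,0,0],[0,0,0.145]],
    [-1,[0,0,0],[0,0,0.145]],
    [-1,[0,0,0],[0,0,0.145]],
    [-1,[0,0,0],[0,0,0]]
  ]
}}

```text
t: 28.0
ee_pos: [418.6, 181.9, 176.4]
orientation: [-0.127, -3.139, 0.0]
ft_force: [-0.5, 0.6, -2.0]
width: 41.9
grasp_force: 30.0
```

```bash
python3 - <<'E'
from f import *
goto((*sm(44,-95),180,85.5),(*sm(44,-95),57,85.5))
E
```

```text
at TCP [418.6 181.9 176.4] tool y yaw 85.37 zaxis [-0. -0. -1.] w 41.9
-> (np.float64(616.7655734088204), np.float64(-209.57609215408655), 180, 85.5) turn [-0.    -0.    -0.003] shift [-2.282 -3.747  0.151]
-> (np.float64(616.7655734088204), np.float64(-209.57609215408655), 57, 85.5) turn [0. 0. 0.] shift [0.   0.   1.23]
```

Request:
{"name": "jog_arm", "arguments": {
  "commands": [
    [-1,[-0.15,-0.25,0],[0,0,0]],
    [-1,[-0.21,-0.35,0],[0,0,0]],
    [-1,[-0.21,-0.35,0],[0,0,0]],
    [-1,[-0.21,-0.35,0],[0,0,0]],
    [-1,[-0.21,-0.35,0],[0,0,0]],
    [-1,[-0.22,-0.35,0],[0,0,0]],
    [-1,[-0.22,-0.35,0],[0,0,0]],
    [-1,[-0.22,-0.35,0],[0,0,0]],
    [-1,[-0.21,-0.35,0],[0,0,0]],
    [-1,[-0.21,-0.35,0],[0,0,0]]
  ]
}}

```text
t: 29.0
ee_pos: [598.3, -175.0, 176.0]
orientation: [-0.12, -3.138, -0.0]
ft_force: [0.2, 0.1, -1.4]
width: 41.7
grasp_force: 30.0
```

Request:
{"name": "jog_arm", "arguments": {
  "commands": [
    [-1,[-0.2,-0.32,0.1],[0,0,0]],
    [-1,[0,0,0.3],[0,0,0]],
    [-1,[0,0,0],[0,0,0]],
    [-1,[0,0,0],[0,0,0]]
  ]
}}

```text
t: 29.4
ee_pos: [614.5, -206.3, 135.6]
orientation: [-0.123, -3.136, -0.002]
ft_force: [0.1, -0.4, -2.0]
width: 41.7
grasp_force: 30.0
```

```bash
python3 - <<'E'
from f import *
goto((*sm(44,-95),57,85.5))
E
```

```text
at TCP [ 614.5 -206.3  135.6] tool y yaw 85.52 zaxis [-0.003  0.001 -1.   ] w 41.7
-> (np.float64(616.7655734088204), np.float64(-209.57609215408655), 57, 85.5) turn [ 0.001 -0.004  0.001] shift [-0.026 -0.031  0.973]
```

Request:
{"name": "jog_arm", "arguments": {
  "commands": [
    [-1,[-0.02,-0.02,0.3],[0,0,0]],
    [-1,[0,0,0.3],[0,0,0]],
    [-1,[0,0,0.25],[0,0,0]],
    [-1,[0,0,0.12],[0,0,0]],
    [-1,[0,0,0],[0,0,0]],
    [-1,[0,0,0],[0,0,0]],
    [0.25,[0,0,0],[0,0,0]],
    [0.25,[0,0,0],[0,0,0]],
    [0.25,[0,0,0],[0,0,0]]
  ]
}}

```text
t: 30.3
ee_pos: [618.1, -209.3, 40.6]
orientation: [0.125, 3.137, -0.001]
ft_force: [-0.8, 0.5, 0.9]
width: 54.9
grasp_force: 0.0
```

Request:
{"name": "jog_arm", "arguments": {
  "commands": [
    [0.25,[0,0,-0.2],[0,0,0]],
    [0.25,[0,0,-0.35],[0,0,0]],
    [0.25,[0,0,-0.35],[0,0,0]],
    [0.25,[0,0,-0.35],[0,0,0]],
    [1,[0,0,-0.2],[0,0,0]],
    [1,[0,0,0],[0,0,0]]
  ]
}}

```text
t: 30.9
ee_pos: [619.5, -209.9, 188.6]
orientation: [0.125, 3.132, -0.003]
ft_force: [0.8, -0.7, 0.1]
width: 67.6
grasp_force: 0.0
```

```bash
python3 - <<'E'
from f import *
items(); inbox('wrist')
goto((544,293,150,106))
E
```

```text
[312 302] col [146. 148. 145.] ctr 546.2 295.5 size 67 39 long 17.6 z95 57.4
[389 307] col [115. 120. 118.] ctr 376.5 436.2 size 53 26 long -68.5 z95 72.1
[330 332] col [159. 160. 157.] ctr 559.9 394.4 size 69 38 long -0.8 z95 58.4
pan n 5876 x [-80. -12.] y [ 73. 113.] z50/95 [65. 67.]
pan n 4786 x [ 9. 78.] y [ 73. 112.] z50/95 [65. 67.]
pan n 875 x [94. 95.] y [ 49. 120.] z50/95 [67. 92.]
grate n 2930 x [13. 76.] y [-114.  -78.] z50/95 [66. 74.]
grate n 4186 x [93. 95.] y [-140.   34.] z50/95 [72. 95.]
at TCP [ 617.3 -209.1  184.6] tool y yaw 85.42 zaxis [ 0.001 -0.    -1.   ] w 75.4
-> (544, 293, 150, 106) turn [-0.     0.001 -0.457] shift [-0.679  5.028  0.533]
```

Request:
{"name": "jog_arm", "arguments": {
  "commands": [
    [1,[0,0,-0.1],[0,0,-0.152]],
    [1,[0,0,0],[0,0,-0.152]],
    [1,[0,0,0],[0,0,-0.153]],
    [1,[-0.05,0.36,0],[0,0,0]],
    [1,[-0.05,0.42,0],[0,0,0]],
    [1,[-0.05,0.42,0],[0,0,0]],
    [1,[-0.05,0.42,0],[0,0,0]],
    [1,[-0.06,0.42,0],[0,0,0]],
    [1,[-0.06,0.42,0],[0,0,0]],
    [1,[-0.06,0.42,0],[0,0,0]]
  ]
}}

```text
t: 32.0
ee_pos: [573.0, 79.7, 192.5]
orientation: [0.436, -3.108, -0.0]
ft_force: [0.6, 0.3, 0.6]
width: 87.8
grasp_force: 0.0
```

Request:
{"name": "jog_arm", "arguments": {
  "commands": [
    [1,[-0.06,0.42,0],[0,0,0]],
    [1,[-0.06,0.42,0],[0,0,0]],
    [1,[-0.06,0.42,0],[0,0,0]],
    [1,[-0.06,0.42,0.1],[0,0,0]],
    [1,[-0.06,0.44,0.2],[0,0,0]],
    [1,[0,0,0.3],[0,0,0]],
    [1,[0,0,0.25],[0,0,0]],
    [1,[0,0,0],[0,0,0]],
    [1,[0,0,0],[0,0,0]]
  ]
}}

```text
t: 32.9
ee_pos: [544.3, 289.8, 108.2]
orientation: [0.436, -3.108, 0.002]
ft_force: [0.2, -0.1, 0.9]
width: 87.7
grasp_force: 0.0
```

```bash
python3 - <<'E'
from f import *
items('wrist'); goto((544.5,292.5,40,106))
E
```

```text
[536  80] col [147. 154. 154.] ctr 401.0 424.9 size 60 27 long 25.5 z95 69.3
[284 229] col [162. 167. 165.] ctr 544.0 292.2 size 70 41 long 17.7 z95 58.8
[413 270] col [165. 170. 167.] ctr 543.0 398.6 size 48 35 long 60.0 z95 58.6
at TCP [545.2 290.1 109.4] tool y yaw 105.97 zaxis [-0.001 -0.    -1.   ] w 87.8
-> (544.5, 292.5, 40, 106) turn [-0.    -0.001 -0.001] shift [-0.     0.025  0.881]
```

Request:
{"name": "jog_arm", "arguments": {
  "commands": [
    [1,[0,0.02,0.3],[0,0,-0.03]],
    [1,[0,0,0.3],[0,0,0]],
    [1,[0,0,0.2],[0,0,0]],
    [1,[0,0,0.08],[0,0,0]],
    [-1,[0,0,0],[0,0,0]],
    [-1,[0,0,0],[0,0,0]],
    [-1,[0,0,0],[0,0,0]],
    [-1,[0,0,0],[0,0,0]],
    [-1,[0,0,0],[0,0,0]],
    [-1,[0,0,0],[0,0,0]]
  ]
}}

```text
t: 33.95
ee_pos: [544.7, 292.4, 21.9]
orientation: [-0.473, 3.105, 0.0]
ft_force: [-1.3, 2.0, 0.3]
width: 43.3
grasp_force: 0.6
```

Request:
{"name": "jog_arm", "arguments": {
  "commands": [
    [-1,[0,0,-0.15],[0,0,0]],
    [-1,[0,0,-0.35],[0,0,0]],
    [-1,[0,0,-0.35],[0,0,0]],
    [-1,[0,0,-0.35],[0,0,0]],
    [-1,[0,0,-0.35],[0,0,0]],
    [-1,[0,0,0],[0,0,0.163]],
    [-1,[0,0,0],[0,0,0.163]],
    [-1,[0,0,0],[0,0,0.163]],
    [-1,[0,0,0],[0,0,0]]
  ]
}}

```text
t: 34.85
ee_pos: [544.4, 292.2, 177.4]
orientation: [0.13, 3.138, 0.0]
ft_force: [-0.2, 0.5, -0.6]
width: 41.9
grasp_force: 30.0
```

```bash
python3 - <<'E'
from f import *
items()
goto((*sm(-44,-95),180,85.5),(*sm(-44,-95),57,85.5))
E
```

```text
[389 307] col [111. 115. 114.] ctr 376.9 436.1 size 53 27 long -67.3 z95 71.7
[330 332] col [142. 143. 141.] ctr 558.7 394.3 size 70 39 long -5.3 z95 57.8
at TCP [544.4 292.2 177.2] tool y yaw 85.49 zaxis [ 0.  0. -1.] w 41.7
-> (np.float64(529.0400346215641), np.float64(-202.63132113658048), 180, 85.5) turn [ 0.  0. -0.] shift [-0.235 -4.945  0.159]
-> (np.float64(529.0400346215641), np.float64(-202.63132113658048), 57, 85.5) turn [0. 0. 0.] shift [0.   0.   1.23]
```

Request:
{"name": "jog_arm", "arguments": {
  "commands": [
    [-1,[-0.02,-0.3,0],[0,0,0]],
    [-1,[-0.02,-0.42,0],[0,0,0]],
    [-1,[-0.02,-0.42,0],[0,0,0]],
    [-1,[-0.02,-0.42,0],[0,0,0]],
    [-1,[-0.02,-0.42,0],[0,0,0]],
    [-1,[-0.02,-0.42,0],[0,0,0]],
    [-1,[-0.02,-0.42,0],[0,0,0]],
    [-1,[-0.02,-0.42,0],[0,0,0]],
    [-1,[-0.02,-0.42,0],[0,0,0]],
    [-1,[-0.02,-0.42,0],[0,0,0]]
  ]
}}

```text
t: 35.9
ee_pos: [530.9, -117.7, 176.9]
orientation: [0.122, 3.139, -0.0]
ft_force: [0.4, 0.4, -1.0]
width: 42.2
grasp_force: 30.0
```

Request:
{"name": "jog_arm", "arguments": {
  "commands": [
    [-1,[-0.03,-0.42,0],[0,0,0]],
    [-1,[0,-0.42,0.1],[0,0,0]],
    [-1,[0,0,0.3],[0,0,0]],
    [-1,[0,0,0],[0,0,0]],
    [-1,[0,0,0],[0,0,0]]
  ]
}}

```text
t: 36.4
ee_pos: [526.9, -199.6, 136.4]
orientation: [-0.125, -3.137, -0.001]
ft_force: [0.1, -0.1, -1.7]
width: 42.0
grasp_force: 30.0
```

```bash
python3 - <<'E'
from f import *
goto((*sm(-44,-95),57,85.5))
E
```

```text
at TCP [ 526.9 -199.6  136.4] tool y yaw 85.44 zaxis [-0.002  0.001 -1.   ] w 42.0
-> (np.float64(529.0400346215641), np.float64(-202.63132113658048), 57, 85.5) turn [ 0.001 -0.002 -0.001] shift [-0.024 -0.029  0.981]
```

Request:
{"name": "jog_arm", "arguments": {
  "commands": [
    [-1,[-0.01,-0.02,0.3],[0,0,0]],
    [-1,[0,0,0.3],[0,0,0]],
    [-1,[0,0,0.25],[0,0,0]],
    [-1,[0,0,0.13],[0,0,0]],
    [-1,[0,0,0],[0,0,0]],
    [-1,[0,0,0],[0,0,0]],
    [0.25,[0,0,0],[0,0,0]],
    [0.25,[0,0,0],[0,0,0]],
    [0.25,[0,0,0],[0,0,0]]
  ]
}}

```text
t: 37.3
ee_pos: [528.7, -202.2, 39.3]
orientation: [0.128, 3.138, -0.001]
ft_force: [-0.7, 0.3, 0.5]
width: 54.4
grasp_force: 0.0
```

Request:
{"name": "jog_arm", "arguments": {
  "commands": [
    [0.25,[0,0,-0.2],[0,0,0]],
    [0.25,[0,0,-0.35],[0,0,0]],
    [0.25,[0,0,-0.35],[0,0,0]],
    [0.25,[0,0,-0.35],[0,0,0]],
    [1,[0,0,-0.3],[0,0,0]],
    [1,[0,0,0],[0,0,0]]
  ]
}}

```text
t: 37.9
ee_pos: [530.7, -203.2, 198.2]
orientation: [0.128, 3.131, -0.004]
ft_force: [0.6, -0.4, 0.5]
width: 67.6
grasp_force: 0.0
```

```bash
python3 - <<'E'
from f import *
items(); inbox('wrist')
goto((557,392.5,150,87))
E
```

```text
[389 307] col [116. 121. 119.] ctr 376.8 435.9 size 53 25 long -66.3 z95 72.1
[330 332] col [159. 161. 158.] ctr 558.7 395.3 size 70 39 long 0.5 z95 57.4
pan n 4524 x [-82. -13.] y [ 74. 113.] z50/95 [65. 67.]
pan n 3223 x [ 8. 68.] y [ 73. 112.] z50/95 [65. 66.]
grate n 2764 x [-76. -14.] y [-114.  -77.] z50/95 [66. 74.]
grate n 2266 x [12. 73.] y [-114.  -77.] z50/95 [66. 73.]
grate n 2604 x [93. 95.] y [-140.  -15.] z50/95 [63. 77.]
at TCP [ 528.4 -202.2  194.2] tool y yaw 85.32 zaxis [ 0.002 -0.001 -1.   ] w 75.4
-> (557, 392.5, 150, 87) turn [-0.001  0.002 -0.037] shift [0.026 5.954 0.629]
```

Request:
{"name": "jog_arm", "arguments": {
  "commands": [
    [1,[0,0.3,0],[0,0,-0.08]],
    [1,[-0.02,0.43,0],[0,0,0]],
    [1,[-0.02,0.43,0],[0,0,0]],
    [1,[-0.02,0.43,0],[0,0,0]],
    [1,[-0.02,0.43,0],[0,0,0]],
    [1,[-0.02,0.43,0],[0,0,0]],
    [1,[-0.02,0.43,0],[0,0,0]],
    [1,[-0.02,0.43,0],[0,0,0]],
    [1,[-0.02,0.43,0],[0,0,0]],
    [1,[-0.02,0.43,0],[0,0,0]]
  ]
}}

```text
t: 39.0
ee_pos: [554.7, 215.8, 191.5]
orientation: [-0.029, -3.139, 0.002]
ft_force: [0.9, -0.6, -0.2]
width: 87.8
grasp_force: 0.0
```

Request:
{"name": "jog_arm", "arguments": {
  "commands": [
    [1,[0,0.43,0],[0,0,0]],
    [1,[0,0.43,0],[0,0,0]],
    [1,[0,0.43,0.1],[0,0,0]],
    [1,[0,0.43,0.2],[0,0,0]],
    [1,[0,0,0.3],[0,0,0]],
    [1,[0,0,0.2],[0,0,0]],
    [1,[0,0,0],[0,0,0]],
    [1,[0,0,0],[0,0,0]]
  ]
}}

```text
t: 39.8
ee_pos: [558.4, 385.8, 112.1]
orientation: [-0.029, -3.139, 0.002]
ft_force: [1.1, 0.1, 0.6]
width: 88.0
grasp_force: 0.0
```

```bash
python3 - <<'E'
from f import *
items('wrist'); goto((557,392.5,40,89))
E
```

```text
[370  11] col [106. 115. 118.] ctr 419.2 437.7 size 43 11 long 76.7 z95 72.7
[526 156] col [83. 91. 96.] ctr 505.6 550.3 size 62 19 long -0.0 z95 73.0
[290 224] col [174. 179. 176.] ctr 557.4 393.2 size 71 41 long -1.7 z95 58.6
at TCP [559.2 386.2 113.4] tool y yaw 88.91 zaxis [-0. -0. -1.] w 87.7
-> (557, 392.5, 40, 89) turn [-0.    -0.    -0.002] shift [0.023 0.063 0.921]
```

Request:
{"name": "jog_arm", "arguments": {
  "commands": [
    [1,[0.02,0.07,0.3],[0,0,0]],
    [1,[0,0,0.3],[0,0,0]],
    [1,[0,0,0.2],[0,0,0]],
    [1,[0,0,0.12],[0,0,0]],
    [-1,[0,0,0],[0,0,0]],
    [-1,[0,0,0],[0,0,0]],
    [-1,[0,0,0],[0,0,0]],
    [-1,[0,0,0],[0,0,0]],
    [-1,[0,0,0],[0,0,0]],
    [-1,[0,0,0],[0,0,0]]
  ]
}}

```text
t: 40.85
ee_pos: [557.5, 393.6, 22.0]
orientation: [0.029, 3.141, 0.001]
ft_force: [0.2, 0.5, 1.4]
width: 43.4
grasp_force: 1.3
```

Request:
{"name": "jog_arm", "arguments": {
  "commands": [
    [-1,[0,0,-0.15],[0,0,0]],
    [-1,[0,0,-0.35],[0,0,0]],
    [-1,[0,0,-0.35],[0,0,0]],
    [-1,[0,0,-0.35],[0,0,0]],
    [-1,[0,0,-0.35],[0,0,0]],
    [-1,[0,0,0],[0,0,0.076]],
    [-1,[0,0,0],[0,0,0]],
    [-1,[0,0,0],[0,0,0]]
  ]
}}

```text
t: 41.65
ee_pos: [556.7, 393.1, 176.4]
orientation: [-0.121, -3.139, 0.001]
ft_force: [-0.5, 0.3, -1.9]
width: 42.0
grasp_force: 30.0
```

```bash
python3 - <<'E'
from f import *
goto((*sm(0,-18),180,85.5),(*sm(0,-18),57,85.5))
E
```

```text
at TCP [556.7 393.1 176.4] tool y yaw 85.6 zaxis [-0.001 -0.001 -1.   ] w 42.0
-> (np.float64(578.9794786555101), np.float64(-129.34386020648424), 180, 85.5) turn [-0.001 -0.001  0.002] shift [-0.632 -5.191  0.151]
-> (np.float64(578.9794786555101), np.float64(-129.34386020648424), 57, 85.5) turn [0. 0. 0.] shift [0.   0.   1.23]
```

Request:
{"name": "jog_arm", "arguments": {
  "commands": [
    [-1,[-0.03,-0.3,0],[0,0,0]],
    [-1,[-0.05,-0.42,0],[0,0,0]],
    [-1,[-0.05,-0.42,0],[0,0,0]],
    [-1,[-0.05,-0.42,0],[0,0,0]],
    [-1,[-0.05,-0.42,0],[0,0,0]],
    [-1,[-0.05,-0.42,0],[0,0,0]],
    [-1,[-0.05,-0.42,0],[0,0,0]],
    [-1,[-0.05,-0.42,0],[0,0,0]],
    [-1,[-0.05,-0.42,0],[0,0,0]],
    [-1,[-0.05,-0.42,0],[0,0,0]]
  ]
}}

```text
t: 42.65
ee_pos: [572.2, -18.7, 175.5]
orientation: [-0.121, -3.137, -0.0]
ft_force: [0.4, 0.1, -2.0]
width: 41.6
grasp_force: 30.0
```

Request:
{"name": "jog_arm", "arguments": {
  "commands": [
    [-1,[-0.06,-0.42,0],[0,0,0]],
    [-1,[-0.06,-0.42,0],[0,0,0]],
    [-1,[-0.03,-0.27,0.1],[0,0,0]],
    [-1,[0,0,0.3],[0,0,0]],
    [-1,[0,0,0],[0,0,0]],
    [-1,[0,0,0],[0,0,0]]
  ]
}}

```text
t: 43.25
ee_pos: [578.4, -128.5, 135.5]
orientation: [-0.122, -3.136, -0.001]
ft_force: [-0.6, 1.0, -2.2]
width: 41.7
grasp_force: 30.0
```

```bash
python3 - <<'E'
from f import *
goto((*sm(0,-18),57,85.5))
E
```

```text
at TCP [ 578.4 -128.5  135.5] tool y yaw 85.55 zaxis [-0.003  0.001 -1.   ] w 41.7
-> (np.float64(578.9794786555101), np.float64(-129.34386020648424), 57, 85.5) turn [ 0.001 -0.004  0.001] shift [-0.007 -0.008  0.972]
```

Request:
{"name": "jog_arm", "arguments": {
  "commands": [
    [-1,[0,0,0.3],[0,0,0]],
    [-1,[0,0,0.3],[0,0,0]],
    [-1,[0,0,0.25],[0,0,0]],
    [-1,[0,0,0.12],[0,0,0]],
    [-1,[0,0,0],[0,0,0]],
    [-1,[0,0,0],[0,0,0]],
    [0.25,[0,0,0],[0,0,0]],
    [0.25,[0,0,0],[0,0,0]],
    [0.25,[0,0,0],[0,0,0]]
  ]
}}

```text
t: 44.15
ee_pos: [580.1, -129.1, 40.5]
orientation: [0.123, 3.138, -0.001]
ft_force: [0.4, -0.4, 0.9]
width: 54.7
grasp_force: 0.0
```

Request:
{"name": "jog_arm", "arguments": {
  "commands": [
    [0.25,[0,0,-0.2],[0,0,0]],
    [0.25,[0,0,-0.4],[0,0,0]],
    [0.25,[0,0,-0.4],[0,0,0]],
    [0.25,[0,0,-0.4],[0,0,0]],
    [0.25,[0,0,-0.4],[0,0,0]],
    [0.25,[0,0,-0.4],[0,0,0]],
    [0.25,[0,0,-0.4],[0,0,0]],
    [0.25,[0,0,-0.4],[0,0,0]],
    [0,[0,0,-0.4],[0,0,0]],
    [0,[0,0,0],[0,0,0]]
  ]
}}

```text
t: 45.15
ee_pos: [581.7, -129.5, 386.5]
orientation: [0.123, 3.128, -0.003]
ft_force: [0.7, -0.1, 0.4]
width: 44.7
grasp_force: 0.0
```

```bash
python3 - <<'E'
from f import *
d=inbox('wrist'); s=items()
a=cv2.resize(s['image'][130:400,120:450],None,fx=1.2,fy=1.2); b=cv2.resize(d['image'],(432,324)); cv2.imwrite('pics/s2.png',np.hstack([a[:324,:],b])[:,:800])
goto((712.9,-123.5,405,-4.5),(712.9,-123.5,344,-4.5))
E
```

```text
pan n 1712 x [-80. -13.] y [ 74. 114.] z50/95 [65. 67.]
pan n 1551 x [ 8. 77.] y [ 73. 114.] z50/95 [65. 67.]
pan n 339 x [94. 95.] y [ 49. 111.] z50/95 [65. 95.]
grate n 1192 x [-75. -12.] y [-111.  -77.] z50/95 [66. 74.]
grate n 1154 x [-31.  32.] y [-37.  -0.] z50/95 [66. 74.]
grate n 1077 x [13. 76.] y [-112.  -77.] z50/95 [66. 74.]
grate n 1487 x [93. 95.] y [-140.   35.] z50/95 [73. 95.]
[389 307] col [116. 120. 119.] ctr 376.3 435.5 size 53 25 long -65.5 z95 72.9
at TCP [ 579.5 -129.   380.6] tool y yaw 85.51 zaxis [ 0.002 -0.001 -1.   ] w 43.7
-> (712.9, -123.5, 405, -4.5) turn [0.002 0.003 2.   ] shift [ 0.159  1.326 -0.057]
-> (712.9, -123.5, 344, -4.5) turn [0. 0. 0.] shift [0.   0.   0.61]
```

View pics/s2.png

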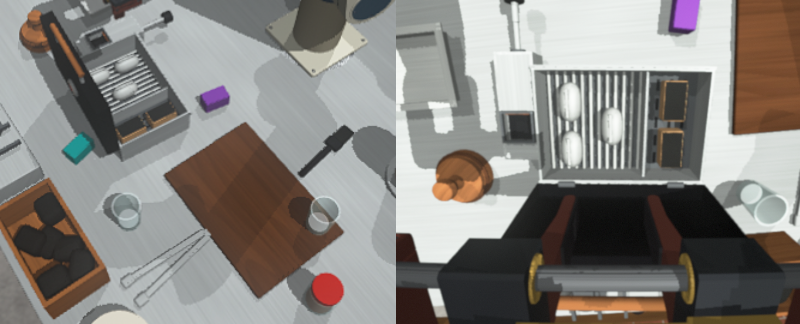

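Left panel: the board is cleared and the glasses are standing. Right panel: three potatoes on the grate at (569,100), (571,148), (611,126) and two chunks in the pan at (671,100), (671,148). The lid can be closed.

Request:
{"name": "jog_arm", "arguments": {
  "commands": [
    [0,[0,0,-0.1],[0,0,0.182]],
    [0,[0,0,-0.1],[0,0,0.182]],
    [0,[0,0,0],[0,0,0.182]],
    [0,[0,0,0],[0,0,0.182]],
    [0,[0,0,0],[0,0,0.182]],
    [0,[0,0,0],[0,0,0.182]],
    [0,[0,0,0],[0,0,0.182]],
    [0,[0,0,0],[0,0,0.182]],
    [0,[0,0,0],[0,0,0.182]],
    [0,[0,0,0],[0,0,0.182]]
  ]
}}

```text
t: 46.25
ee_pos: [578.5, -128.7, 397.2]
orientation: [-2.155, -2.282, 0.003]
ft_force: [1.0, -0.4, -0.2]
width: 43.7
grasp_force: 0.0
```

Request:
{"name": "jog_arm", "arguments": {
  "commands": [
    [0,[0,0,0],[0,0,0.18]],
    [0,[0.04,0.35,0],[0,0,0]],
    [0,[0.04,0.35,0],[0,0,0]],
    [0,[0.04,0.35,0],[0,0,0]],
    [0,[0.04,0.27,0],[0,0,0]],
    [0,[0,0,0],[0,0,0]],
    [0,[0,0,0],[0,0,0]]
  ]
}}

```text
t: 46.95
ee_pos: [711.5, -123.1, 396.7]
orientation: [-2.304, -2.131, 0.004]
ft_force: [-0.5, -0.4, -0.2]
width: 44.0
grasp_force: 0.0
```

```bash
python3 - <<'E'
from f import *
d=cam('wrist'); c=cloud(d); im=d['image']
hsv=cv2.cvtColor(im,cv2.COLOR_BGR2HSV)
k=(c[...,2]>325)&(c[...,2]<360)&(hsv[...,1]>110)&(hsv[...,0]<20); p=c[k]; print(k.sum(), cv2.minAreaRect(p[:,:2].astype('float32')) if k.sum() else 0, np.percentile(p[:,2],[50,95]))
goto((712.9,-123.5,344,-4.5))
E
```

```text
4580 ((711.495361328125, -123.72527313232422), (159.69747924804688, 13.558005332946777), 85.09971618652344) [347.43144175 349.03877022]
at TCP [ 711.2 -123.2  397.6] tool y yaw -4.49 zaxis [-0.003  0.001 -1.   ] w 43.9
-> (712.9, -123.5, 344, -4.5) turn [-0.004 -0.     0.   ] shift [-0.002  0.017  0.723]
```

Request:
{"name": "jog_arm", "arguments": {
  "commands": [
    [0,[0,0.01,0.25],[0,0,0]],
    [0,[0,0,0.25],[0,0,0]],
    [0,[0,0,0.22],[0,0,0]],
    [-1,[0,0,0],[0,0,0]],
    [-1,[0,0,0],[0,0,0]],
    [-1,[0,0,0],[0,0,0]],
    [-1,[0,0,0],[0,0,0]],
    [-1,[0,0,0],[0,0,0]],
    [-1,[0,-0.198,-0.018],[0,0,0]],
    [-1,[0,-0.198,-0.002],[0,0,0]]
  ]
}}

```text
t: 48.0
ee_pos: [676.1, -120.3, 332.0]
orientation: [2.302, 2.129, 0.008]
ft_force: [4.0, 0.4, 3.7]
width: 13.1
grasp_force: 30.0
```

Request:
{"name": "jog_arm", "arguments": {
  "commands": [
    [-1,[0,-0.198,0.014],[0,0,0]],
    [-1,[0,-0.196,0.03],[0,0,0]],
    [-1,[0,-0.193,0.045],[0,0,0]],
    [-1,[0,-0.189,0.06],[0,0,0]],
    [-1,[0,-0.183,0.075],[0,0,0]],
    [-1,[0,-0.177,0.09],[0,0,0]],
    [-1,[0,-0.169,0.104],[0,0,0]],
    [-1,[0,-0.16,0.117],[0,0,0]],
    [-1,[0,-0.15,0.129],[0,0,0]],
    [-1,[0,-0.14,0.141],[0,0,0]]
  ]
}}

```text
t: 49.0
ee_pos: [500.0, -105.6, 250.2]
orientation: [2.305, 2.13, 0.007]
ft_force: [5.3, 6.1, 0.1]
width: 13.5
grasp_force: 30.0
```

```bash
python3 - <<'E'
from f import *
o=get_obs(); p=o['ee_pos']; q=p[:2]-S0; X=q[0]*np.cos(TH)+q[1]*np.sin(TH); Z=p[2]+18.7
phi=np.arctan2(Z-95.5,101-X)-.1; print('X',X,'Z',Z,'r',np.hypot(101-X,Z-95.5),'phi',phi,o['ft_force'],o['width'])
ph=np.linspace(phi,0,10)+.1; print(np.c_[np.diff(-248*np.cos(ph)),-np.diff(248*np.sin(ph))].round(1)/100)
E
```

```text
X -80.58904132291727 Z 268.9358200793031 r 251.1066777589886 phi 0.6624369873099739 [5.27456912 6.12903542 0.13366192] 13.454894443940937
[[-0.121  0.137]
 [-0.111  0.145]
 [-0.1    0.153]
 [-0.088  0.16 ]
 [-0.076  0.166]
 [-0.064  0.171]
 [-0.051  0.175]
 [-0.038  0.178]
 [-0.025  0.181]]
```

Request:
{"name": "jog_arm", "arguments": {
  "commands": [
    [-1,[0,-0.121,0.137],[0,0,0]],
    [-1,[0,-0.111,0.145],[0,0,0]],
    [-1,[0,-0.1,0.153],[0,0,0]],
    [-1,[0,-0.088,0.16],[0,0,0]],
    [-1,[0,-0.076,0.166],[0,0,0]],
    [-1,[0,-0.064,0.171],[0,0,0]],
    [-1,[0,-0.051,0.175],[0,0,0]],
    [-1,[0,-0.038,0.178],[0,0,0]],
    [-1,[0,-0.02,0.15],[0,0,0]],
    [-1,[0,0,0],[0,0,0]]
  ]
}}

```text
t: 50.0
ee_pos: [434.6, -101.3, 105.4]
orientation: [2.305, 2.13, 0.005]
ft_force: [6.2, 2.5, -5.5]
width: 13.2
grasp_force: 30.0
```

Request:
{"name": "jog_arm", "arguments": {
  "commands": [
    [-1,[0,0,0.03],[0,0,0]],
    [-1,[0,0,0],[0,0,0]]
  ]
}}

```text
t: 50.2
ee_pos: [434.5, -101.5, 103.8]
orientation: [2.305, 2.13, 0.005]
ft_force: [0.5, 2.9, 6.8]
width: 13.2
grasp_force: 30.0
```

Request:
{"name": "jog_arm", "arguments": {
  "commands": [
    [-1,[0,0,0.03],[0,0,0]],
    [-1,[0,0,0],[0,0,0]]
  ]
}}

```text
t: 50.4
ee_pos: [434.5, -101.7, 102.1]
orientation: [2.304, 2.13, 0.004]
ft_force: [-4.8, 1.7, 26.9]
width: 12.9
grasp_force: 30.0
```

Request:
{"name": "jog_arm", "arguments": {
  "commands": [
    [0,[0,0,0],[0,0,0]],
    [0,[0,0,0],[0,0,0]],
    [0,[0,0,0],[0,0,0]],
    [0,[0,0,0],[0,0,0]],
    [0,[0,0,-0.2],[0,0,0]],
    [0,[0,0,-0.3],[0,0,0]],
    [0,[0,0,-0.35],[0,0,0]],
    [0,[0,0,-0.35],[0,0,0]],
    [0,[0,0,0],[0,0,0]],
    [0,[0,0,0],[0,0,0]]
  ]
}}

```text
t: 51.4
ee_pos: [432.4, -101.4, 219.8]
orientation: [2.306, 2.132, 0.001]
ft_force: [0.8, -0.2, -0.8]
width: 43.8
grasp_force: 0.0
```

```bash
python3 - <<'E'
from f import *
d=cam('wrist'); c=cloud(d); im=d['image']
hsv=cv2.cvtColor(im,cv2.COLOR_BGR2HSV)
k=(c[...,2]>105)&(c[...,2]<160)&(c[...,0]>410)&(c[...,0]<452)&(hsv[...,1]>110)&(hsv[...,0]<20); p=c[k]; print(k.sum(), cv2.minAreaRect(p[:,:2].astype('float32')), np.percentile(p[:,2],[50,95]))
goto((*sm(-218,-182),220,85.5))
E
```

```text
2782 ((434.8031005859375, -99.47691345214844), (157.3076171875, 11.648833274841309), 85.33174133300781) [126.35969346 127.80492849]
at TCP [ 431.6 -101.2  218.8] tool y yaw -4.49 zaxis [-0.001  0.    -1.   ] w 43.8
-> (np.float64(348.716866127182), np.float64(-275.6282724711855), 220, 85.5) turn [-1.e-03 -1.e-03 -2.e+00] shift [ 0.69  -1.804  0.175]
```

Request:
{"name": "jog_arm", "arguments": {
  "commands": [
    [1,[-0.18,-0.07,0],[0,0,-0.182]],
    [1,[0,0,0],[0,0,-0.182]],
    [1,[0,0,0],[0,0,-0.182]],
    [1,[0,0,0],[0,0,-0.182]],
    [1,[0,0,0],[0,0,-0.182]],
    [1,[0,0,0],[0,0,-0.182]],
    [1,[0,0,0],[0,0,-0.182]],
    [1,[0,0,0],[0,0,-0.182]],
    [1,[0,0,0],[0,0,-0.182]],
    [1,[0,0,0],[0,0,-0.182]]
  ]
}}

```text
t: 52.45
ee_pos: [422.6, -118.3, 217.6]
orientation: [-0.335, -3.12, -0.001]
ft_force: [0.5, 0.6, 0.0]
width: 88.0
grasp_force: 0.0
```

Request:
{"name": "jog_arm", "arguments": {
  "commands": [
    [1,[0,0,0],[0,0,-0.18]],
    [1,[0.15,-0.4,0],[0,0,0]],
    [1,[0.15,-0.4,0],[0,0,0]],
    [1,[0.15,-0.4,0],[0,0,0]],
    [1,[0.15,-0.4,0],[0,0,0]],
    [1,[0,0,0],[0,0,0]],
    [1,[0,0,0],[0,0,0]]
  ]
}}

```text
t: 53.15
ee_pos: [350.2, -273.5, 217.9]
orientation: [-0.127, -3.137, -0.003]
ft_force: [-0.1, 0.2, 0.2]
width: 88.1
grasp_force: 0.0
```

```bash
python3 - <<'E'
from f import *
d=cam('wrist'); c=cloud(d)
k=(c[...,2]>64)&(c[...,2]<80)&(c[...,0]>300)&(c[...,0]<420)&(c[...,1]<-240)&(c[...,1]>-320)
p=c[k]; print(k.sum(), cv2.minAreaRect(p[:,:2].astype('float32')), np.percentile(p[:,2],[50,95]),np.percentile(p,[2,98],axis=0))
goto((348,-276,56,85.5))
E
```

```text
815 ((345.1289978027344, -275.39898681640625), (28.695497512817383, 26.612186431884766), 84.646484375) [70.08733521 72.46035598] [[ 332.60029811 -289.02419638   64.35129421]
 [ 357.63966268 -261.91246498   72.93110909]]
at TCP [ 350.7 -272.8  218.2] tool y yaw 85.45 zaxis [-0.002  0.002 -1.   ] w 88.1
-> (348, -276, 56, 85.5) turn [ 0.002 -0.003 -0.001] shift [ 0.024 -0.034  1.809]
```

Request:
{"name": "jog_arm", "arguments": {
  "commands": [
    [1,[0.03,-0.03,0.3],[0,0,0]],
    [1,[0,0,0.4],[0,0,0]],
    [1,[0,0,0.4],[0,0,0]],
    [1,[0,0,0.4],[0,0,0]],
    [1,[0,0,0.3],[0,0,0]],
    [1,[0,0,0],[0,0,0]],
    [-1,[0,0,0],[0,0,0]],
    [-1,[0,0,0],[0,0,0]],
    [-1,[0,0,0],[0,0,0]],
    [-1,[0,0,0],[0,0,0]]
  ]
}}

```text
t: 54.2
ee_pos: [349.0, -276.8, 40.8]
orientation: [0.123, 3.137, -0.003]
ft_force: [0.9, 0.2, 0.1]
width: 59.2
grasp_force: 0.0
```

Request:
{"name": "jog_arm", "arguments": {
  "commands": [
    [-1,[0,0,0],[0,0,0]],
    [-1,[0,0,0],[0,0,0]],
    [-1,[0,0,0],[0,0,0]]
  ]
}}

```text
t: 54.5
ee_pos: [348.0, -275.7, 39.6]
orientation: [-0.125, -3.139, -0.002]
ft_force: [10.2, 22.2, 7.0]
width: 35.4
grasp_force: 11.8
```

Request:
{"name": "jog_arm", "arguments": {
  "commands": [
    [-1,[-0.1,0,0],[0,0,0]],
    [-1,[-0.1,0,0],[0,0,0]],
    [-1,[-0.1,0,0],[0,0,0]],
    [-1,[-0.1,0,0],[0,0,0]],
    [-1,[-0.1,0,0],[0,0,0]],
    [-1,[0,0,0],[0,0,0]],
    [-1,[0,0,0],[0,0,0]]
  ]
}}

```text
t: 55.2
ee_pos: [397.7, -278.8, 39.5]
orientation: [-0.125, -3.138, -0.004]
ft_force: [2.0, 7.4, 6.2]
width: 33.6
grasp_force: 30.0
```

Request:
{"name": "jog_arm", "arguments": {
  "commands": [
    [-1,[-0.03,0,0],[0,0,0]],
    [-1,[0,0,0],[0,0,0]],
    [-1,[0,0,0],[0,0,0]]
  ]
}}

```text
t: 55.5
ee_pos: [398.2, -278.7, 39.5]
orientation: [-0.123, -3.134, -0.005]
ft_force: [-9.0, 3.7, 12.3]
width: 33.3
grasp_force: 30.0
```

Request:
{"name": "jog_arm", "arguments": {
  "commands": [
    [-1,[-0.03,0,0],[0,0,0]],
    [-1,[0,0,0],[0,0,0]],
    [-1,[0,0,0],[0,0,0]]
  ]
}}

```text
t: 55.8
ee_pos: [398.6, -278.6, 39.2]
orientation: [-0.122, -3.129, -0.007]
ft_force: [-19.1, -1.1, 18.4]
width: 33.5
grasp_force: 30.0
```

Request:
{"name": "jog_arm", "arguments": {
  "commands": [
    [1,[0,0.02,0],[0,0,0]],
    [1,[0,0,0],[0,0,0]],
    [1,[0,0,0],[0,0,0]],
    [1,[0,0,0],[0,0,0]],
    [1,[0,0,0],[0,0,0]],
    [1,[0,0,-0.2],[0,0,0]],
    [1,[0,0,-0.4],[0,0,0]],
    [1,[0,0,-0.4],[0,0,0]],
    [1,[0,0,-0.4],[0,0,0]],
    [1,[0.1,0,-0.35],[0,0,0]]
  ]
}}

```text
t: 56.8
ee_pos: [395.2, -278.2, 216.7]
orientation: [0.122, 3.137, -0.002]
ft_force: [0.2, -0.9, -0.9]
width: 87.6
grasp_force: 0.0
```

Request:
{"name": "jog_arm", "arguments": {
  "commands": [
    [1,[0.2,0.2,0],[0,0,0]],
    [1,[0,0,0],[0,0,0]],
    [1,[0,0,0],[0,0,0]]
  ]
}}

```text
t: 57.1
ee_pos: [375.9, -256.3, 214.6]
orientation: [0.122, 3.139, -0.001]
ft_force: [0.3, 0.1, 0.4]
width: 87.8
grasp_force: 0.0
```

```bash
python3 - <<'E'
from f import *
d=cam('wrist'); c=cloud(d)
k=(c[...,2]>64)&(c[...,2]<80)&(c[...,0]>340)&(c[...,0]<420)&(c[...,1]<-240)&(c[...,1]>-320)
p=c[k]; print(k.sum(), np.percentile(p,[2,98],axis=0))
w=np.load('w1.npy',allow_pickle=True).item(); c=cloud(w)
k=(c[...,2]>64)&(c[...,2]<80)&(c[...,0]>340)&(c[...,0]<420)&(c[...,1]<-240)&(c[...,1]>-320)
p=c[k]; print('start',k.sum(), np.percentile(p,[2,98],axis=0))
s=cam('scene'); v=cam('side'); cv2.imwrite('pics/end.png',np.hstack([s['image'][120:420,100:480],v['image'][120:420,160:540]])); o=get_obs(); print(o['t'],o['ee_pos'],o['ft_force'])
E
```

```text
786 [[ 382.35250979 -292.97488464   64.40235165]
 [ 407.54601585 -266.15180517   72.9134369 ]]
start 859 [[ 382.28171662 -293.07511778   64.52308821]
 [ 407.65084393 -266.22044095   72.80120635]]
57.25 [ 376.23034401 -256.71799233  214.00671091] [-0.06396382 -0.51857612 -0.84444593]
```

View pics/end.png

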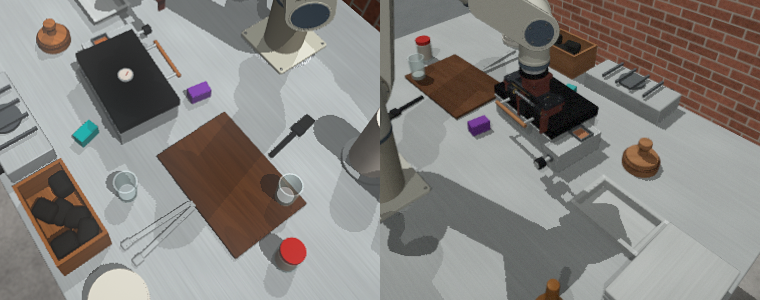

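The lid is shut at (125,75) in the left panel. The knob is back within 0.1 mm of its starting place at (146,30), the board is bare, and everything else is standing where it was. I'm handing in.

```bash
python3 -c "
from h import *
print(close_job())"
```

```text
the job is handed in; nothing more can be done
None
```

I handed the job in at about 57 s: vent pulled out, lid raised, both chunks placed in the fire pan and all three potatoes on the grate, lid shut, then vent pushed home, with nothing else seen to move; no verdict came back.

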